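# Put the slicer inserts away in their stud-locked case

### The job

Put the washed slicer inserts away in their grey storage case, whose cover is only laid on, not locked: lift the cover off and lay it on the counter (there is room to your left), then seat every insert that lies on the counter flat in a pocket of its own, spine up. Lay the cover back squarely on the case, fully down, and lock it: press each of its two studs in and turn it a quarter turn clockwise until it drops into its catch. Leave the jug, bowl, dish and pestle where they stand.

Things in the scene. Friction and masses are not known exactly. Their poses are not given: they have to be found in the camera images.
- case: Open grey plastic storage case, fixed: 110 mm (its x) by 252 mm (its y), walls 5 mm thick, 46 mm high. Origin: centre of its underside on the counter, z up. Inside, 3 pockets side by side along y, each 100 (x) by 51 mm (y), between dividers standing 12 mm above the 6 mm floor. At y = +-99.5 mm, past the outer pockets: receptacles for the cover's studs, 38 mm high.
- pocket0 (a point): Pocket 0 of the case: the centre of its floor, 6 mm above the counter, at y = -54 mm in the case's frame; axes as the case's. Any insert may lie in any pocket, one to each.
- pocket1 (a point): Pocket 1 of the case: the centre of its floor, 6 mm above the counter, at y = 0 mm in the case's frame; axes as the case's. Any insert may lie in any pocket, one to each.
- pocket2 (a point): Pocket 2 of the case: the centre of its floor, 6 mm above the counter, at y = 54 mm in the case's frame; axes as the case's. Any insert may lie in any pocket, one to each.
- insert_a_mid (a point): Slicer insert (plain blade), white frame, steel windows, 60 g: plate 96 (its x) by 47 (y) by 10 mm; on its back a grip spine 44 mm long (x), 12 thick (y), 22 high. This point: centre, 16 mm above its underside, z up out of the spine. Pockets leave 2 mm each side; either way round. Seated, the point is 16 mm above the pocket's floor. May be absent (None from the start).
- insert_b_mid (a point): Slicer insert (coarse holes), white frame, steel windows, 60 g: plate 96 (its x) by 47 (y) by 10 mm; on its back a grip spine 44 mm long (x), 12 thick (y), 22 high. This point: centre, 16 mm above its underside, z up out of the spine. Pockets leave 2 mm each side; either way round. Seated, the point is 16 mm above the pocket's floor. May be absent (None from the start).
- insert_c_mid (a point): Slicer insert (fine holes), white frame, steel windows, 60 g: plate 96 (its x) by 47 (y) by 10 mm; on its back a grip spine 44 mm long (x), 12 thick (y), 22 high. This point: centre, 16 mm above its underside, z up out of the spine. Pockets leave 2 mm each side; either way round. Seated, the point is 16 mm above the pocket's floor. May be absent (None from the start).
- cover_grip (a point): Loose grey cover with 2 studs, at the start seated on the case, 300 g: plate 110 (its x) by 252 (y) by 6 mm on a 14 mm deep skirt, which enters the case with 2 mm each side (4 at its tapered foot). Point: middle of its grip bar, 56 mm long (x), 14 thick (y), 28 high; 34 mm above the skirt's foot, 14 above the plate. Seated: 66 mm above the case's origin, x along the case's x, either way round.
- stud_a_grip (a point): Stud at y = -99.5 mm on the cover: a metal flange 44 mm across, 4 thick, carries a black slotted grip bar (two ribs, coin slot between): 40 mm long (this point's x), 14 thick (y), 18 high. The point: on the axis, mid-height of the bar, 9 mm above the flange; turns with the bar. Stud out: 23 mm above the plate's top, 75 mm above the counter once the cover is seated; sinks as pressed.
- stud_b_grip (a point): Stud at y = 99.5 mm on the cover: a metal flange 44 mm across, 4 thick, carries a black slotted grip bar (two ribs, coin slot between): 40 mm long (this point's x), 14 thick (y), 18 high. The point: on the axis, mid-height of the bar, 9 mm above the flange; turns with the bar. Stud out: 23 mm above the plate's top, 75 mm above the counter once the cover is seated; sinks as pressed.
- stud_a (a joint): Turn of stud_a, rad: 0 at the start = open (bar along the cover's x, as it must be while the cover is laid on); grows clockwise seen from above, stop at 1.6. On the case it is blocked beyond about 0.4 unless pressed in.
- stud_a_press (a joint): How far stud_a is pressed in, m: 0 out (as at the start), full stop 0.010; spring 1.5 N at 0, 8.5 N at 0.010. Pressed past 0.008 it turns; let go part-way it stays at 0.008; let go when turned 1.5 or more it drops back into its catch, at 0.005, and can no longer turn back.
- stud_b (a joint): Turn of stud_b, rad: 0 at the start = open (bar along the cover's x, as it must be while the cover is laid on); grows clockwise seen from above, stop at 1.6. On the case it is blocked beyond about 0.4 unless pressed in.
- stud_b_press (a joint): How far stud_b is pressed in, m: 0 out (as at the start), full stop 0.010; spring 1.5 N at 0, 8.5 N at 0.010. Pressed past 0.008 it turns; let go part-way it stays at 0.008; let go when turned 1.5 or more it drops back into its catch, at 0.005, and can no longer turn back.
- jug: Bystander: red plastic jug, 165 mm high, 116 mm across with a handle; origin at the centre of its foot.
- bowl: Bystander: white ceramic bowl, 150 mm across, 60 mm high; origin at the centre of its foot.
- dish: Bystander: small glass dish, 90 mm across, 30 mm high; origin at the centre of its foot.
- pestle: Bystander: wooden pestle standing on its thick end, 148 mm high, 48 mm across; origin at the centre of its foot.
Mind the look-alikes: they are no part of the job. What is shaped like the part that bears insert_c_mid but blue is not meant. What is shaped like the part that bears insert_b_mid but purple is not meant.

How it is judged:
On the way, in this order (a step that is already met when the one before it is completed fails the run):
1. the cover lies on the counter, clear of the case (horizontal distance between cover_grip and case above 0.11 m and height (world z) of cover_grip below 0.045 m and angle between cover_grip's own z axis and vertical below 0.1 rad), for 0.2 s.
2. every insert present lies flat in a pocket of the case (((horizontal distance between insert_a_mid and pocket0 below 0.006 m and z of insert_a_mid in the frame of pocket0 between 0.013 and 0.019 m and angle between the x axis of insert_a_mid and the x axis of pocket0, either way round below 0.1 rad and angle between insert_a_mid's own z axis and vertical below 0.06 rad) or (horizontal distance between insert_a_mid and pocket1 below 0.006 m and z of insert_a_mid in the frame of pocket1 between 0.013 and 0.019 m and angle between the x axis of insert_a_mid and the x axis of pocket1, either way round below 0.1 rad and angle between insert_a_mid's own z axis and vertical below 0.06 rad) or (horizontal distance between insert_a_mid and pocket2 below 0.006 m and z of insert_a_mid in the frame of pocket2 between 0.013 and 0.019 m and angle between the x axis of insert_a_mid and the x axis of pocket2, either way round below 0.1 rad and angle between insert_a_mid's own z axis and vertical below 0.06 rad)) and ((horizontal distance between insert_b_mid and pocket0 below 0.006 m and z of insert_b_mid in the frame of pocket0 between 0.013 and 0.019 m and angle between the x axis of insert_b_mid and the x axis of pocket0, either way round below 0.1 rad and angle between insert_b_mid's own z axis and vertical below 0.06 rad) or (horizontal distance between insert_b_mid and pocket1 below 0.006 m and z of insert_b_mid in the frame of pocket1 between 0.013 and 0.019 m and angle between the x axis of insert_b_mid and the x axis of pocket1, either way round below 0.1 rad and angle between insert_b_mid's own z axis and vertical below 0.06 rad) or (horizontal distance between insert_b_mid and pocket2 below 0.006 m and z of insert_b_mid in the frame of pocket2 between 0.013 and 0.019 m and angle between the x axis of insert_b_mid and the x axis of pocket2, either way round below 0.1 rad and angle between insert_b_mid's own z axis and vertical below 0.06 rad)) and ((horizontal distance between insert_c_mid and pocket0 below 0.006 m and z of insert_c_mid in the frame of pocket0 between 0.013 and 0.019 m and angle between the x axis of insert_c_mid and the x axis of pocket0, either way round below 0.1 rad and angle between insert_c_mid's own z axis and vertical below 0.06 rad) or (horizontal distance between insert_c_mid and pocket1 below 0.006 m and z of insert_c_mid in the frame of pocket1 between 0.013 and 0.019 m and angle between the x axis of insert_c_mid and the x axis of pocket1, either way round below 0.1 rad and angle between insert_c_mid's own z axis and vertical below 0.06 rad) or (horizontal distance between insert_c_mid and pocket2 below 0.006 m and z of insert_c_mid in the frame of pocket2 between 0.013 and 0.019 m and angle between the x axis of insert_c_mid and the x axis of pocket2, either way round below 0.1 rad and angle between insert_c_mid's own z axis and vertical below 0.06 rad))), for 0.2 s.
3. the cover lies squarely on the case, fully down (horizontal distance between cover_grip and case below 0.006 m and z of cover_grip in the frame of case between 0.063 and 0.069 m and angle between the x axis of cover_grip and the x axis of case, either way round below 0.08 rad and angle between cover_grip's own z axis and vertical below 0.04 rad), for 0.2 s.
At the end, for the whole second after the job is handed in: Each insert present lies flat in its own pocket (within 6 mm, height 3 mm, 0.1 rad), the cover rests on the case (within 6 mm, height 3 mm, 0.08 rad), both studs are caught (turned over 1.2 rad, standing 3.5 to 6.5 mm in), all at rest (all of step 2 and all of step 3 and value of joint each of stud_a, stud_b above 1.2 rad and value of joint stud_a_press between 0.0035 and 0.0065 m and value of joint stud_b_press between 0.0035 and 0.0065 m and linear speed of cover below 0.02 m/s); the robot touches nothing.
It fails at once if the jug is shifted or knocked over (distance of jug from where it was at the start of the episode above 0.03 m or angle between jug's own z axis and vertical above 0.4 rad).
It fails at once if the bowl is shifted or knocked over (distance of bowl from where it was at the start of the episode above 0.03 m or angle between bowl's own z axis and vertical above 0.4 rad).
It fails at once if the glass dish is shifted or knocked over (distance of dish from where it was at the start of the episode above 0.03 m or angle between dish's own z axis and vertical above 0.4 rad).
It fails at once if the pestle is shifted or knocked over (distance of pestle from where it was at the start of the episode above 0.03 m or angle between pestle's own z axis and vertical above 0.4 rad).
Of insert_a, insert_b, insert_c only 2 to 3 are there at a start; the rules pass over those that are not, and their reading is None.
At some moment in a run one of insert_a, insert_b, insert_c may be knocked a few centimetres aside while the robot is not near it.
Once in a run the grip may slacken for a moment while it holds something.
It also fails if it takes over 210 s, if anything falls off the work surface, if the arm or the gripper's body presses on something with over 40 N, if the wrist force passes 120 N, or if a joint passes its speed limit or range.

### The arm

A 6-joint arm with a two-finger parallel gripper is mounted at the origin on the work surface. World frame = base frame: x ahead of the robot, y to its left, z up, the work surface at z = 0. Lengths are in m, angles in rad, forces in N, time in s.
With the tool pointing down it reaches from about 0.275 to 1 m from the base axis. Payload 8.4 kg.
Tool frame: the origin (TCP) lies at the very end of the fingers, on their centre line; the grasp point (between the pads) lies 19 mm behind it (manip.tcp_to_grasp is the z of the grasp point in the tool frame, in m); z points along the fingers, y is the line along which they close (so a half turn about z gives the same grasp; the last joint's range is limited). The gripper opens to 85 mm and grips with 20 to 120 N. Pads are 22 mm wide; open, the fingers measure 114 mm over their backs; the gripper's body (76 mm by 85 mm) begins 54 mm behind the grasp point. The pads swing forward as they close: fully open they stand 13 mm farther back than shut.
Start: joints at [-1.327, 0.353, 1.633, -0, 1.155, -0.002], TCP at [0.152, -0.606, 0.231] pointing down, gripper open.
Joint ranges: [-2.63, 2.63], [-0.92, 2.1], [0.06, 2.66], [-1.3, 4.44], [0, 2.69], [-3.02, 3.02]. Speed limits (rad/s): [2.22, 2.22, 2.79, 3.14, 3.14, 3.14].

### API

Orientations are given as [roll, pitch, yaw] about the fixed x, y, z axes, in that order (R = Rz(yaw) Ry(pitch) Rx(roll)).
In Python, from workcell import manip gives the robot as it stands. The module is installed in compiled form; this text tells all that it offers.
- The arm moves only by the tool jog_arm, never from a script. Its arguments are lists of equal length, an entry for each row: "dp": the shift along the tool's x, y, z in units of 50 mm (1.0 is 50 mm), a list of three; "rotation": the turn, a rotation vector about the tool's x, y, z in units of 6 degrees (1.0 is 6 degrees), a list of three; "claw": the closure, from 0 (fully open) to 1 (shut). A call has 1 to 12 rows; each row shifts and turns the commanded pose from where the row before left it, along the tool's axes as they then stand; what a row does not reach is not made up. A row lasts 1/10 s, in which the tool goes at most 50 mm and 8.59 degrees, less where a joint would pass 70% of its speed; a pose out of reach is approached as far as the arm can. A call is refused whole if a number of a shift passes 1 or a number of a turn 1, either way. A call with a gripper value outside its range is refused whole. The fingers move at their own pace and stop on an object; "force" is the grip in N (left out, the last holds). Time passes only in rows, so rows that do not move let the fingers close. It gives the time, the measured TCP pose, the force, the opening and the grip force at its end, in the units of the state.
- manip.sense(): the state, without advancing time (a new reading comes with each control period).
- manip.capture(name): name is "side" or "top" or "wrist"; returns a dict with "img" (384x512x3 uint8, blue, green, red), "fx", "fy", "cx", "cy" (pixels), "k1" (the pictures are not rectified: a ray, as slopes to the right and down, at radius r is drawn at 1 + k1 r^2 times it, then the intrinsics apply), "rvec" (rotation vector, rad) and "tvec" (3), from world to camera coordinates, as OpenCV has them. Camera axes: x right, y down, z forward; pixel columns grow to the right and rows downward; lengths in m; the calibration is good to about 2 mm. A picture is of the moment at which its call begins. There is no depth.
- manip.sign_off(): hands the job in; it is judged then, once.
Trained networks look in a picture, given as the dict that the camera call returned (one of the last four; its "shot" number tells which), for a name from the list of things; names that differ only in an ending like _2 or _b are one class to them, and where a whole thing is asked for, a point or a joint stands for the part that bears it (a point fixed in the world has none). Each returns a list of dicts, best first, with "p" (0 to 1); they miss things now and then, are a little off and sometimes report something else, mostly with a low value. They report only what shows in the picture. A call takes as long as a camera call. They do not tell look-alikes from the thing itself.
- manip.regions_of(picture, label): "region" (384x512 bool, what is visible of it) and "at" ([row, column] in pixels, amid what is visible of it).
The state is a dict: "time_s": time; "qpos": joint angles; "qd": joint speeds; "effort": joint torques, N m; "eef_pos": TCP position; "tcp_rot": TCP orientation; "contact_force": force on the tool from outside, world axes, zero at the start; "torque": the same for the moment, N m; "width": opening from 0.0 (shut) to 1.0 (fully open); "grasp_force": force on a finger pad.
Only numpy, scipy, OpenCV 4.12 (cv2) and the standard library are available. Lean on these libraries where they do the work, as an engineer would, in place of code of your own. Each camera call takes 0.05 s, during which the arm holds its last target. There are 200 camera calls.

## Working session

There is one attempt and no reset: what is moved stays moved. The work goes in short steps, Python scripts to look and compute and a tool call to move; the robot and the scene stay as the last step left them, time stands still between calls to the robot, and variables do not carry over. Pictures are saved under pics/ and viewed, at most 14 in all, crops included, and the job is handed in when it is done.

Besides the shell and the picture viewer there is one more tool, called after "Emit:" as name(argument=value, ...) on one line, values as JSON. jog_arm: Moves the arm, as the interface text tells. Its arguments: {"type":"object","properties":{"dp":{"type":"array","items":{"type":"array","items":{"type":"number"}}},"rotation":{"type":"array","items":{"type":"array","items":{"type":"number"}}},"claw":{"type":"array","items":{"type":"number"}},"force":{"type":"number"}},"required":["dp","rotation","claw"]}

```bash
mkdir -p pics
cat > h.py <<'E'
import numpy as np, cv2
from workcell import manip
from scipy.spatial.transform import Rotation as R
def shot(n,fn=None):
    c=manip.capture(n)
    if fn: cv2.imwrite('pics/'+fn,c['img'])
    return c
def ray(c,u,v):
    x,y=(u-c['cx'])/c['fx'],(v-c['cy'])/c['fy']
    a,b=x,y
    for _ in range(20):
        s=1+c['k1']*(a*a+b*b); a,b=x/s,y/s
    Rm=cv2.Rodrigues(np.array(c['rvec'],float))[0]; t=np.array(c['tvec'],float).ravel()
    return -Rm.T@t, Rm.T@np.array([a,b,1.])
def at_z(c,u,v,z):
    o,d=ray(c,u,v); return o+d*(z-o[2])/d[2]
def proj(c,P):
    Rm=cv2.Rodrigues(np.array(c['rvec'],float))[0]
    p=Rm@np.array(P,float)+np.array(c['tvec'],float).ravel()
    a,b=p[0]/p[2],p[1]/p[2]; s=1+c['k1']*(a*a+b*b)
    return np.array([c['fx']*a*s+c['cx'],c['fy']*b*s+c['cy']])
def st():
    s=manip.sense(); print('t',round(s['time_s'],2),'p',np.round(s['eef_pos'],4),'rot',np.round(s['tcp_rot'],3),'F',np.round(s['contact_force'],1),'w',round(s['width'],3),'g',round(s['grasp_force'],1)); return s
E
python3 - <<'E'
from h import *
s=st(); print(s['tcp_rot'],manip.tcp_to_grasp)
ims=[]
for n in('top','side'):
    c=shot(n,n+'0.png'); o,_=ray(c,256,192); print(n,np.round(o,3),c['fx'])
    for l in('case','cover_grip','insert_a_mid','insert_b_mid','insert_c_mid','stud_a_grip','jug','bowl','dish','pestle'):
        print(l,[(round(d['p'],2),np.round(d['at']).tolist(),int(d['region'].sum())) for d in manip.regions_of(c,l)])
E
```

```text
t 0.0 p [ 0.152  -0.6057  0.2306] rot [-3.14   0.     0.246] F [-0.1 -0.6 -0.5] w 0.995 g 0.0
[-3.14019559e+00  1.80398318e-05  2.45829722e-01] -0.0187
top [ 0.39  -0.08   1.094] 390.5672374710693
case [(0.67, [223.0, 195.0], 3)]
cover_grip [(0.57, [206.0, 222.0], 3750)]
insert_a_mid []
insert_b_mid [(0.82, [286.0, 314.0], 642), (0.57, [237.0, 320.0], 635)]
insert_c_mid [(0.72, [197.0, 365.0], 605), (0.7, [126.0, 104.0], 2426), (0.68, [262.0, 373.0], 718), (0.67, [191.0, 307.0], 522)]
stud_a_grip [(0.48, [203.0, 261.0], 213), (0.32, [202.0, 182.0], 224)]
jug [(0.6, [125.0, 105.0], 2444)]
bowl [(0.7, [114.0, 226.0], 2222)]
dish [(0.8, [134.0, 298.0], 735), (0.52, [236.0, 318.0], 649)]
pestle [(0.67, [149.0, 362.0], 415)]
side [0.258 0.827 0.846] 390.91987971118925
case [(0.88, [251.0, 252.0], 677)]
cover_grip [(0.8, [221.0, 255.0], 2166), (0.52, [252.0, 252.0], 658)]
insert_a_mid [(0.31, [176.0, 219.0], 367)]
insert_b_mid [(0.75, [197.0, 344.0], 298), (0.6, [183.0, 302.0], 307), (0.29, [239.0, 250.0], 171)]
insert_c_mid [(0.78, [183.0, 266.0], 252), (0.76, [163.0, 331.0], 261), (0.5, [161.0, 282.0], 249), (0.37, [237.0, 242.0], 153)]
stud_a_grip [(0.52, [203.0, 182.0], 1238)]
jug [(0.91, [266.0, 143.0], 3268), (0.27, [242.0, 247.0], 160)]
bowl [(0.63, [205.0, 184.0], 1215)]
dish [(0.63, [252.0, 256.0], 645), (0.54, [175.0, 221.0], 325)]
pestle [(0.59, [148.0, 244.0], 331), (0.29, [251.0, 253.0], 695)]
```

View pics/top0.png

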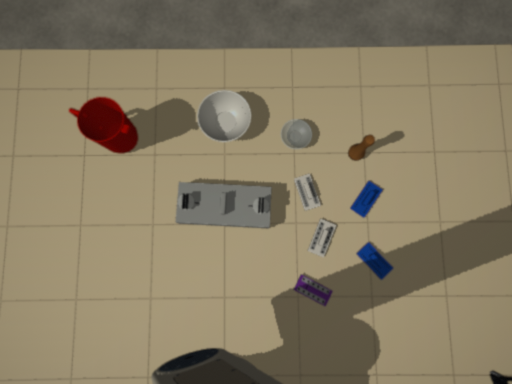

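View pics/side0.png

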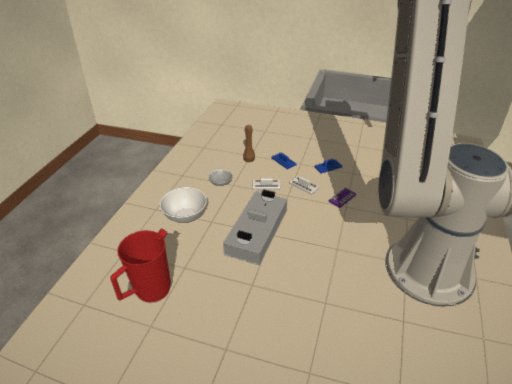

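The top view shows two white inserts at (308,192) and (323,237). The look-alikes are two blue at (367,198) and (375,261), and one purple at (313,290). The inserts to move are the white ones, since their frames match the description, so I'll confirm that in a crop. The case with its cover is at (223,205).

```bash
cat >> h.py <<'E'
def mrect(mask,c,z):
    """min-area rect of a mask at height z -> centre, long-axis yaw, size"""
    ys,xs=np.nonzero(mask); P=np.array([at_z(c,u,v,z)[:2] for u,v in zip(xs,ys)],np.float32)
    r=cv2.minAreaRect(P*1000); b=cv2.boxPoints(r); e=[b[1]-b[0],b[2]-b[1]]; l=max(e,key=np.linalg.norm)
    return np.array(r[0])/1000,np.arctan2(l[1],l[0])%np.pi,sorted(np.linalg.norm(e,axis=1)),P.mean(0)
E
python3 - <<'E'
from h import *
c=shot('top'); im=c['img']
cv2.imwrite('pics/crop1.png',cv2.resize(im[90:310,160:400],None,fx=3,fy=2.7,interpolation=cv2.INTER_CUBIC)[:600])
for l,zz in (('cover_grip',.052),('insert_b_mid',.01),('insert_c_mid',.01),('stud_a_grip',.08),('dish',.03),('bowl',.06),('pestle',.07)):
    for d in manip.regions_of(c,l):
        k,yaw,sz,m=mrect(d['region'],c,zz)
        print(l,round(d['p'],2),d['at'],np.round(k,4),round(yaw,3),np.round(sz),np.round(m,4))
E
```

```text
cover_grip 0.96 [201.8, 224.7] [ 0.5192 -0.0024] 1.506 [115. 251.] [ 0.5184 -0.0015]
insert_b_mid 0.88 [290.0, 314.1] [ 0.2897 -0.2425] 1.056 [47. 95.] [ 0.2892 -0.2423]
insert_b_mid 0.67 [236.1, 321.0] [ 0.43   -0.2698] 2.73 [49. 99.] [ 0.4293 -0.2698]
insert_c_mid 0.81 [262.4, 373.0] [ 0.3664 -0.4112] 0.727 [48. 99.] [ 0.3659 -0.4113]
insert_c_mid 0.76 [189.3, 305.8] [ 0.5575 -0.2324] 0.287 [51. 99.] [ 0.5575 -0.2329]
insert_c_mid 0.55 [197.2, 364.2] [ 0.5365 -0.3968] 2.529 [ 52. 101.] [ 0.5354 -0.3967]
stud_a_grip 0.66 [202.9, 257.8] [ 0.5122 -0.1018] 1.561 [42. 44.] [ 0.5122 -0.1017]
dish 0.96 [133.4, 300.0] [ 0.7204 -0.2052] 0.755 [84. 87.] [ 0.7202 -0.2048]
bowl 0.72 [111.9, 224.6] [ 0.7639 -0.003 ] 1.113 [145. 146.] [ 0.764  -0.0041]
bowl 0.18 [201.4, 180.5] [0.5266 0.097 ] 2.362 [42. 43.] [0.5269 0.0968]
pestle 0.82 [151.6, 358.3] [ 0.6682 -0.3745] 2.341 [42. 87.] [ 0.6656 -0.3717]
pestle 0.45 [206.0, 186.2] [0.5246 0.0959] 3.132 [40. 40.] [0.5244 0.0956]
```

View pics/crop1.png

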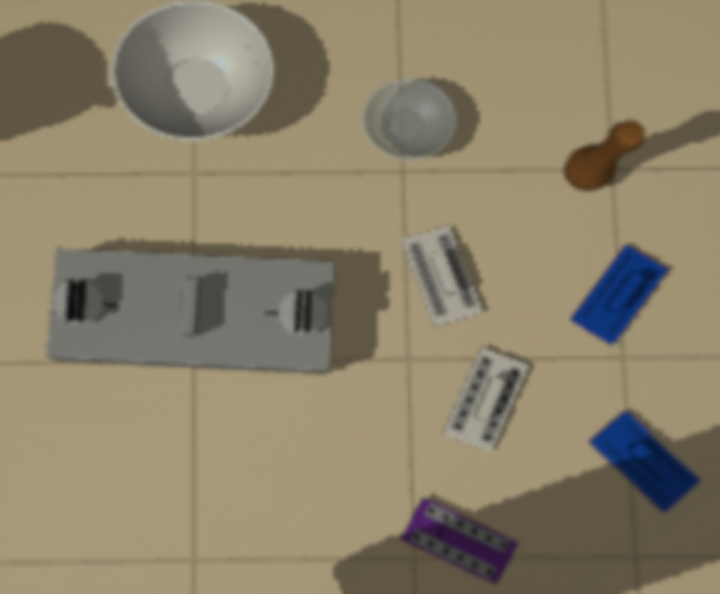

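The crop confirms it: the two white-framed inserts are the plain blade at crop (443,275) and the coarse holes at (487,398). The blue and purple ones are look-alikes, so only two inserts are present. Next I move over the case.

```bash
cat >> h.py <<'E'
def go(x,y,z,yaw,s=None):
    """units to turn (tool z) and then shift in the turned tool frame"""
    s=s or manip.sense(); p=np.array(s['eef_pos']); y0=s['tcp_rot'][2]
    dy=(yaw-y0+np.pi)%(2*np.pi)-np.pi
    d=np.array([x,y,z])-p; cx,sx=np.cos(yaw),np.sin(yaw)
    t=np.array([d@[cx,sx,0],d@[sx,-cx,0],-d[2]])/.05
    print('turn',round(-dy/np.radians(6),2),'shift',np.round(t,3))
E
python3 -c "
from h import *
go(.519,-.002,.23,-.07)"
```

```text
turn 3.02 shift [  6.475 -12.568   0.026]
```

Emit:
jog_arm(dp=[[0,0,0],[0,0,0],[0,0,0],[0.4,-0.78,0],[0.4,-0.78,0],[0.4,-0.78,0],[0.4,-0.78,0],[0.4,-0.78,0],[0.4,-0.78,0],[0.4,-0.78,0],[0.4,-0.78,0]], rotation=[[0,0,1],[0,0,1],[0,0,1],[0,0,0],[0,0,0],[0,0,0],[0,0,0],[0,0,0],[0,0,0],[0,0,0],[0,0,0]], claw=[0,0,0,0,0,0,0,0,0,0,0], force=60)

```text
time_s: 2.6
eef_pos: [0.3337, -0.3044, 0.2316]
tcp_rot: [3.141, -0.001, -0.069]
contact_force: [1.4, 0.1, -0.5]
width: 0.996
grasp_force: 0.0
```

Emit:
jog_arm(dp=[[0.4,-0.78,0],[0.4,-0.78,0],[0.4,-0.78,0],[0.4,-0.78,0],[0.4,-0.78,0],[0.4,-0.78,0],[0.4,-0.78,0],[0.4,-0.78,0],[0,0,0],[0,0,0]], rotation=[[0,0,0],[0,0,0],[0,0,0],[0,0,0],[0,0,0],[0,0,0],[0,0,0],[0,0,0],[0,0,0],[0,0,0]], claw=[0,0,0,0,0,0,0,0,0,0])

```text
time_s: 3.6
eef_pos: [0.514, -0.0048, 0.2311]
tcp_rot: [3.141, 0.0, -0.066]
contact_force: [-0.8, -0.7, -1.3]
width: 1.004
grasp_force: 0.0
```

Run:
```python
from h import *
s=st()
c=shot('wrist','w1.png'); o,d=ray(c,256,192); print(np.round(o,3),np.round(d,3))
for l,zz in (('cover_grip',.052),('stud_a_grip',.075)):
    for d in manip.regions_of(c,l):
        k,yaw,sz,m=mrect(d['region'],c,zz)
        print(l,round(d['p'],2),d['at'],np.round(k,4),round(yaw,3),np.round(sz),np.round(m,4))
go(.519,-.002,.23,-.07)
```

```text
t 3.6 p [ 0.514  -0.0048  0.2311] rot [ 3.141  0.    -0.066] F [-0.8 -0.7 -1.3] w 1.004 g 0.0
[ 0.581 -0.008  0.374] [-0.259  0.016 -0.966]
cover_grip 0.88 [165.0, 253.6] [ 0.5189 -0.0008] 1.506 [111. 253.] [ 0.5212 -0.0013]
cover_grip 0.41 [8.6, 5.1] [0.6832 0.2217] 2.916 [ 8. 25.] [0.6857 0.2219]
stud_a_grip 0.96 [170.7, 354.6] [ 0.5144 -0.0977] 2.595 [42. 44.] [ 0.514 -0.098]
stud_a_grip 0.53 [172.2, 149.7] [0.5263 0.0945] 0.367 [43. 43.] [0.5262 0.095 ]
turn 0.01 shift [ 0.106 -0.096  0.025]
```

View pics/w1.png

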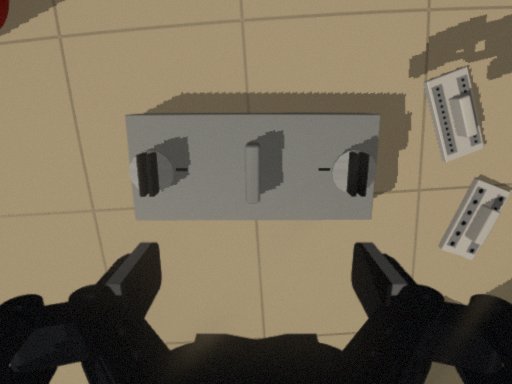

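The wrist view shows the cover at (253,165) with the grip bar at (252,173), and a white insert at each of (455,112) and (475,218). Now I descend and grip the bar.

Emit:
jog_arm(dp=[[0.1,-0.08,0.5],[0,0,0.5],[0,0,0.5],[0,0,0.5],[0,0,0.5],[0,0,0.5],[0,0,0.3],[0,0,0.2],[0,0,0],[0,0,0]], rotation=[[0,0,0],[0,0,0],[0,0,0],[0,0,0],[0,0,0],[0,0,0],[0,0,0],[0,0,0],[0,0,0],[0,0,0]], claw=[0,0,0,0,0,0,0,0,0,0])

```text
time_s: 4.75
eef_pos: [0.5195, -0.0024, 0.0568]
tcp_rot: [-3.142, -0.001, -0.069]
contact_force: [-0.2, 0.3, 1.0]
width: 0.999
grasp_force: 0.0
```

Emit:
jog_arm(dp=[[0,0,0],[0,0,0],[0,0,0],[0,0,0],[0,0,0],[0,0,0],[0,0,0],[0,0,0],[0,0,0],[0,0,0]], rotation=[[0,0,0],[0,0,0],[0,0,0],[0,0,0],[0,0,0],[0,0,0],[0,0,0],[0,0,0],[0,0,0],[0,0,0]], claw=[1,1,1,1,1,1,1,1,1,1], force=80)

```text
time_s: 5.75
eef_pos: [0.5194, -0.0018, 0.0567]
tcp_rot: [-3.142, -0.0, -0.068]
contact_force: [-1.7, 0.5, 6.3]
width: 0.148
grasp_force: 78.8
```

Emit:
jog_arm(dp=[[0,0,-0.1],[0,0,-0.2],[0,0,-0.3],[0,0,-0.4],[0,0,-0.4],[0,0,-0.4],[0,0,-0.2],[0,0,0],[0,0,0]], rotation=[[0,0,0],[0,0,0],[0,0,0],[0,0,0],[0,0,0],[0,0,0],[0,0,0],[0,0,0],[0,0,0]], claw=[1,1,1,1,1,1,1,1,1])

```text
time_s: 6.65
eef_pos: [0.5188, -0.0019, 0.1559]
tcp_rot: [3.142, 0.0, -0.068]
contact_force: [-0.5, 0.1, -3.0]
width: 0.143
grasp_force: 78.0
```

Run:
```python
from h import *
st()
c=shot('side'); 
for d in manip.regions_of(c,'jug')[:1]: print(np.round(mrect(d['region'],c,0)[3],3), d['at'])
ys,xs=np.nonzero(manip.regions_of(c,'jug')[0]['region']); i=ys.argmax(); print(at_z(c,xs[i],ys[i],0))
cv2.imwrite('pics/s2.png',c['img'])
go(.40,.33,.137,-.066)
```

```text
t 6.65 p [ 0.5188 -0.0019  0.1559] rot [ 3.142  0.    -0.068] F [-0.5  0.1 -3. ] w 0.143 g 78.0
[0.786 0.229] [268.4, 143.9]
[0.70329583 0.33456778 0.        ]
turn -0.02 shift [-2.802 -6.467  0.365]
```

View pics/s2.png

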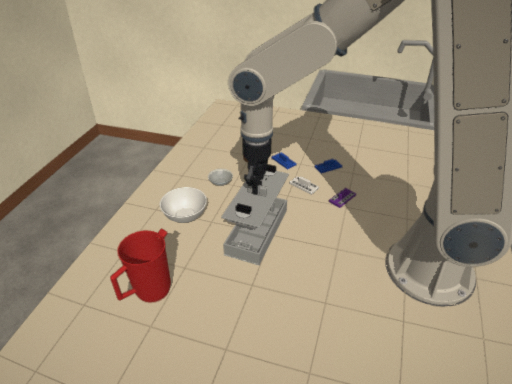

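The side view shows the cover lifted level, clear of the case (white insert at (303,185) still in place). The jug is at (146,268), well away. Now I carry the cover left.

Emit:
jog_arm(dp=[[-0.1,-0.2,0],[-0.2,-0.5,0],[-0.25,-0.6,0],[-0.25,-0.6,0],[-0.25,-0.6,0],[-0.25,-0.6,0],[-0.25,-0.6,0],[-0.25,-0.6,0],[-0.25,-0.6,0],[-0.25,-0.6,0],[-0.25,-0.5,0],[-0.25,-0.5,0]], rotation=[[0,0,0],[0,0,0],[0,0,0],[0,0,0],[0,0,0],[0,0,0],[0,0,0],[0,0,0],[0,0,0],[0,0,0],[0,0,0],[0,0,0]], claw=[1,1,1,1,1,1,1,1,1,1,1,1])

```text
time_s: 8.0
eef_pos: [0.4002, 0.3333, 0.1558]
tcp_rot: [3.141, 0.001, -0.068]
contact_force: [-0.0, 0.5, -2.5]
width: 0.143
grasp_force: 78.3
```

Emit:
jog_arm(dp=[[0,-0.1,0],[0,0,0.4],[0,0,0.5],[0,0,0.5],[0,0,0.5],[0,0,0.3],[0,0,0.1],[0,0,0.1],[0,0,0],[0,0,0]], rotation=[[0,0,0],[0,0,0],[0,0,0],[0,0,0],[0,0,0],[0,0,0],[0,0,0],[0,0,0],[0,0,0],[0,0,0]], claw=[1,1,1,1,1,1,1,1,1,1])

```text
time_s: 9.0
eef_pos: [0.4025, 0.3372, 0.0369]
tcp_rot: [-3.141, -0.001, -0.068]
contact_force: [-0.7, -0.9, -2.9]
width: 0.145
grasp_force: 78.4
```

Expected contact is at TCP z of about 0.025. I lower gently, then release.

Emit:
jog_arm(dp=[[0,0,0.1],[0,0,0.06],[0,0,0.05],[0,0,0.04],[0,0,0],[0,0,0]], rotation=[[0,0,0],[0,0,0],[0,0,0],[0,0,0],[0,0,0],[0,0,0]], claw=[1,1,1,1,1,1])

```text
time_s: 9.6
eef_pos: [0.402, 0.3369, 0.0245]
tcp_rot: [3.142, 0.0, -0.068]
contact_force: [-3.6, -2.7, 9.3]
width: 0.144
grasp_force: 80.3
```

Emit:
jog_arm(dp=[[0,0,0],[0,0,0],[0,0,0],[0,0,0],[0,0,0],[0,0,0],[0,0,-0.5],[0,0,-1],[0,0,-1],[0,0,-1],[0,0,-0.5]], rotation=[[0,0,0],[0,0,0],[0,0,0],[0,0,0],[0,0,0],[0,0,0],[0,0,0],[0,0,0],[0,0,0],[0,0,0],[0,0,0]], claw=[0,0,0,0,0,0,0,0,0,0,0])

```text
time_s: 10.7
eef_pos: [0.4033, 0.3379, 0.2283]
tcp_rot: [-3.138, -0.004, -0.068]
contact_force: [0.5, 0.7, -0.3]
width: 1.002
grasp_force: 0.0
```

Run:
```python
from h import *
st()
c=shot('wrist')
for d in manip.regions_of(c,'cover_grip'): print('cover',d['p'],mrect(d['region'],c,.02))
c=shot('top')
for d in manip.regions_of(c,'case'): print('case',d['p'],mrect(d['region'],c,.046))
go(.48,-.23,.24,-.07)
```

```text
t 10.7 p [0.4033 0.3379 0.2283] rot [-3.138 -0.004 -0.068] F [ 0.5  0.7 -0.3] w 1.002 g 0.0
cover 0.95 (array([0.40187103, 0.33705951]), np.float32(1.5034087), [np.float32(110.49934), np.float32(252.6868)], array([0.40399113, 0.3370971 ], dtype=float32))
case 0.69 (array([ 0.51936023, -0.00405836]), np.float32(1.5088801), [np.float32(115.14915), np.float32(254.55067)], array([ 0.5182682 , -0.00267494], dtype=float32))
turn 0.02 shift [ 2.348 11.201 -0.322]
```

Emit:
jog_arm(dp=[[0.2,0.5,0],[0.2,0.85,0],[0.2,0.85,0],[0.2,0.85,0],[0.2,0.85,0],[0.2,0.85,0],[0.2,0.85,0],[0.2,0.85,0],[0.2,0.85,0],[0.2,0.85,0],[0.2,0.85,0],[0.2,0.85,0]], rotation=[[0,0,0],[0,0,0],[0,0,0],[0,0,0],[0,0,0],[0,0,0],[0,0,0],[0,0,0],[0,0,0],[0,0,0],[0,0,0],[0,0,0]], claw=[0,0,0,0,0,0,0,0,0,0,0,0])

```text
time_s: 12.1
eef_pos: [0.4871, -0.1642, 0.2217]
tcp_rot: [-3.141, 0.003, -0.069]
contact_force: [1.0, 0.6, -0.6]
width: 1.001
grasp_force: 0.0
```

Emit:
jog_arm(dp=[[0,0.8,-0.2],[0,0.5,-0.1],[0,0,0],[0,0,0]], rotation=[[0,0,0],[0,0,0],[0,0,0],[0,0,0]], claw=[0,0,0,0])

```text
time_s: 12.5
eef_pos: [0.4827, -0.2272, 0.237]
tcp_rot: [-3.14, 0.003, -0.07]
contact_force: [0.3, 0.7, 0.0]
width: 1.001
grasp_force: 0.0
```

Run:
```python
from h import *
st()
c=shot('wrist','w3.png')
for l in('insert_a_mid','insert_b_mid','insert_c_mid'):
  for d in manip.regions_of(c,l):
    k,yaw,sz,m=mrect(d['region'],c,.01); print(l,round(d['p'],2),np.round(d['at']),np.round(k,4),round(yaw,3),np.round(sz),np.round(m,4))
```

```text
t 12.5 p [ 0.4827 -0.2272  0.237 ] rot [-3.14e+00  3.00e-03 -7.00e-02] F [0.3 0.7 0. ] w 1.001 g 0.0
insert_a_mid 0.17 [ 98. 256.] [ 0.5572 -0.2324] 0.289 [48. 97.] [ 0.558  -0.2324]
insert_b_mid 0.95 [308. 278.] [ 0.2905 -0.2401] 1.083 [52. 97.] [ 0.291  -0.2401]
insert_b_mid 0.88 [207. 297.] [ 0.4291 -0.2691] 2.746 [50. 97.] [ 0.4311 -0.2694]
insert_c_mid 0.91 [245. 404.] [ 0.3669 -0.4098] 0.716 [ 49. 101.] [ 0.3681 -0.4092]
insert_c_mid 0.88 [106. 403.] [ 0.5355 -0.396 ] 2.53 [50. 97.] [ 0.5366 -0.3962]
insert_c_mid 0.81 [ 95. 258.] [ 0.557  -0.2321] 0.313 [48. 96.] [ 0.5582 -0.2326]
```

View pics/w3.png

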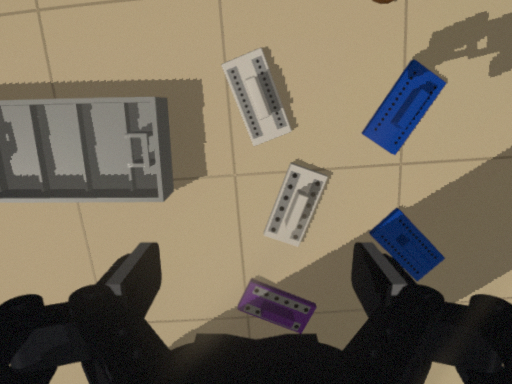

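The wrist view shows the fine-hole white insert at (257,96) and the coarse white one at (297,205). The blue pair and the purple one are untouched. I look once into the open case for an exact pocket pose.

Emit:
jog_arm(dp=[[-0.1,-0.5,0],[-0.1,-0.8,0],[-0.1,-0.8,0],[-0.1,-0.8,0],[-0.1,-0.8,0],[0,-0.8,0],[0,0,0],[0,0,0]], rotation=[[0,0,0],[0,0,0],[0,0,0],[0,0,0],[0,0,0],[0,0,0],[0,0,0],[0,0,0]], claw=[0,0,0,0,0,0,0,0])

```text
time_s: 13.5
eef_pos: [0.4739, 0.0, 0.2387]
tcp_rot: [3.141, 0.0, -0.065]
contact_force: [-0.7, -0.8, -0.2]
width: 1.002
grasp_force: 0.0
```

Run:
```python
from h import *
st()
c=shot('wrist','w4.png')
for d in manip.regions_of(c,'case'): print('case',round(d['p'],2),d['at'],mrect(d['region'],c,.046))
im=c['img'].copy()
def cf(x,y,z,X=.519,Y=-.0015,a=-.066): return [X+x*np.cos(a)-y*np.sin(a),Y+x*np.sin(a)+y*np.cos(a),z]
def poly(pts,col): cv2.polylines(im,[np.array([np.round(proj(c,cf(*p))*8) for p in pts],np.int32)],True,col,1,cv2.LINE_AA,3)
poly([(sx*.055,sy*.126,.046) for sx,sy in((1,1),(1,-1),(-1,-1),(-1,1))],(0,0,255))
for k in(-.054,0,.054): poly([(sx*.05,k+sy*.0255,.006) for sx,sy in((1,1),(1,-1),(-1,-1),(-1,1))],(0,255,0))
cv2.imwrite('pics/w4o.png',cv2.resize(im[60:330,90:450],None,fx=2.2,fy=2.2))
go(.4292,-.2695,.20,-.395)
```

```text
t 13.5 p [0.4739 0.     0.2387] rot [ 3.141  0.    -0.065] F [-0.7 -0.8 -0.2] w 1.002 g 0.0
case 0.91 [122.2, 258.5] (array([ 0.51858569, -0.00130676]), np.float32(1.506539), [np.float32(112.00689), np.float32(255.00076)], array([ 0.5207034 , -0.00147033], dtype=float32))
turn 3.13 shift [1.236 5.292 0.774]
```

View pics/w4o.png

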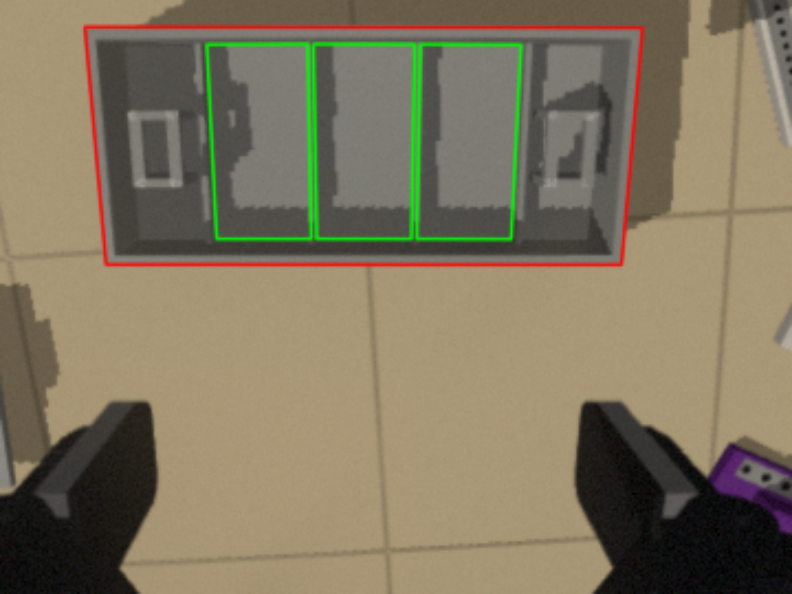

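The model overlay fits the case: red rim crop (85–642, 27–265) and green pocket floors all line up. So the case is at (0.519, -0.0015) with yaw -0.066. Next is the coarse insert.

Emit:
jog_arm(dp=[[0,0,0],[0,0,0],[0,0,0],[0.2,0.8,0],[0.2,0.8,0],[0.2,0.8,0],[0.2,0.8,0],[0.2,0.8,0],[0.24,0.8,0.5],[0,0.49,0.5],[0,0,0.5],[0,0,0]], rotation=[[0,0,1],[0,0,1],[0,0,1],[0,0,0.13],[0,0,0],[0,0,0],[0,0,0],[0,0,0],[0,0,0],[0,0,0],[0,0,0],[0,0,0]], claw=[0,0,0,0,0,0,0,0,0,0,0,0])

```text
time_s: 14.8
eef_pos: [0.4269, -0.2698, 0.1608]
tcp_rot: [-3.141, 0.006, -0.4]
contact_force: [-0.3, 0.3, -0.1]
width: 1.004
grasp_force: 0.0
```

Run:
```python
from h import *
st()
c=shot('wrist')
for l in('insert_b_mid',):
  for d in manip.regions_of(c,l):
    k,yaw,sz,m=mrect(d['region'],c,.01); print(l,round(d['p'],2),np.round(d['at']),np.round(k,4),round(yaw,3),np.round(sz))
go(.4292,-.2695,.013,-.395)
```

```text
t 14.8 p [ 0.4269 -0.2698  0.1608] rot [-3.141  0.006 -0.4  ] F [-0.3  0.3 -0.1] w 1.004 g 0.0
insert_b_mid 0.98 [305. 281.] [ 0.2898 -0.2413] 1.082 [54. 95.]
insert_b_mid 0.65 [173. 257.] [ 0.4283 -0.2696] 2.721 [48. 97.]
turn -0.02 shift [-0.004 -0.005  3.018]
```

Emit:
jog_arm(dp=[[0,0,0.5],[0,0,0.6],[0,0,0.6],[0,0,0.6],[0,0,0.4],[0,0,0.2],[0,0,0.1],[0,0,0],[0,0,0]], rotation=[[0,0,0.1],[0,0,0],[0,0,0],[0,0,0],[0,0,0],[0,0,0],[0,0,0],[0,0,0],[0,0,0]], claw=[0,0,0,0,0,0,0,0,0])

```text
time_s: 15.8
eef_pos: [0.4307, -0.2698, 0.0149]
tcp_rot: [3.141, -0.002, -0.406]
contact_force: [0.5, -0.6, 0.6]
width: 0.998
grasp_force: 0.0
```

Emit:
jog_arm(dp=[[0,0,0],[0,0,0],[0,0,0],[0,0,0],[0,0,0],[0,0,0],[0,0,0],[0,0,0],[0,0,0],[0,0,0]], rotation=[[0,0,0],[0,0,0],[0,0,0],[0,0,0],[0,0,0],[0,0,0],[0,0,0],[0,0,0],[0,0,0],[0,0,0]], claw=[1,1,1,1,1,1,1,1,1,1], force=50)

```text
time_s: 16.8
eef_pos: [0.43, -0.2694, 0.014]
tcp_rot: [3.142, -0.0, -0.407]
contact_force: [-0.3, 0.5, 6.5]
width: 0.124
grasp_force: 49.4
```

Emit:
jog_arm(dp=[[0,0,-0.3],[0,0,-0.5],[0,0,-0.5],[0,0,-0.6],[0,0,-0.6],[0,0,0],[0,0,0]], rotation=[[0,0,0],[0,0,0],[0,0,0],[0,0,0],[0,0,0],[0,0,0],[0,0,0]], claw=[1,1,1,1,1,1,1])

```text
time_s: 17.5
eef_pos: [0.43, -0.2694, 0.1389]
tcp_rot: [3.141, -0.001, -0.407]
contact_force: [0.1, -0.2, -1.4]
width: 0.122
grasp_force: 48.7
```

Run:
```python
from h import *
st()
c=shot('wrist','w5.png'); p=manip.sense()['eef_pos']
for d in manip.regions_of(c,'insert_b_mid'):
    k,yaw,sz,m=mrect(d['region'],c,p[2]-.003); print(round(d['p'],2),np.round(d['at']),np.round(k,4),round(yaw,3),np.round(sz))
go(.519,-.0015,p[2],-.066)
```

```text
t 17.5 p [ 0.43   -0.2694  0.1389] rot [ 3.141e+00 -1.000e-03 -4.070e-01] F [ 0.1 -0.2 -1.4] w 0.122 g 48.7
0.68 [333. 256.] [ 0.3816 -0.2486] 1.164 [ 6. 21.]
0.6 [208. 257.] [ 0.4295 -0.2689] 2.734 [47. 97.]
turn -3.25 shift [ 1.442 -5.454 -0.009]
```

View pics/w5.png

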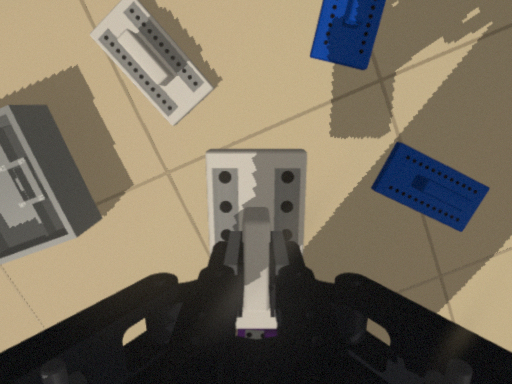

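The coarse insert is held squarely at (257,200), and the fine one is still at (152,62). I carry it to pocket 1.

Emit:
jog_arm(dp=[[0,0,0],[0,0,0],[0,0,0],[0,0,0],[0.2,-0.5,0],[0.2,-0.8,0],[0.2,-0.8,0],[0.2,-0.8,0],[0.2,-0.8,0],[0.2,-0.8,0],[0.2,-0.65,0],[0.04,-0.3,0]], rotation=[[0,0,-1],[0,0,-1],[0,0,-1],[0,0,-0.25],[0,0,0],[0,0,0],[0,0,0],[0,0,0],[0,0,0],[0,0,0],[0,0,0],[0,0,0]], claw=[1,1,1,1,1,1,1,1,1,1,1,1])

```text
time_s: 18.8
eef_pos: [0.5203, 0.0002, 0.138]
tcp_rot: [-3.141, 0.001, -0.066]
contact_force: [-0.4, -0.6, -0.2]
width: 0.125
grasp_force: 48.9
```

Emit:
jog_arm(dp=[[0,0,0],[0,0,0],[0,0,0]], rotation=[[0,0,0],[0,0,0],[0,0,0]], claw=[1,1,1])

```text
time_s: 19.1
eef_pos: [0.5191, -0.0033, 0.1385]
tcp_rot: [3.141, 0.001, -0.068]
contact_force: [1.3, 0.3, -0.9]
width: 0.126
grasp_force: 48.9
```

Run:
```python
from h import *
s=st(); go(.519,-.0015,.021,-.066)
c=shot('wrist')
for d in manip.regions_of(c,'insert_b_mid'):
    k,yaw,sz,m=mrect(d['region'],c,s['eef_pos'][2]-.003); print(round(d['p'],2),np.round(d['at']),np.round(k,4),round(yaw,3),np.round(sz))
```

```text
t 19.1 p [ 0.5191 -0.0033  0.1385] rot [ 3.141e+00  1.000e-03 -6.800e-02] F [ 1.3  0.3 -0.9] w 0.126 g 48.9
turn -0.02 shift [-0.004 -0.036  2.349]
0.74 [152. 248.] [ 0.5446 -0.0034] 1.507 [ 70. 157.]
0.59 [210. 259.] [ 0.519  -0.0028] 3.074 [46. 96.]
```

Emit:
jog_arm(dp=[[0,-0.03,0.5],[0,0,0.5],[0,0,0.4],[0,0,0.3],[0,0,0.2],[0,0,0.1],[0,0,0.1],[0,0,0.1],[0,0,0.1],[0,0,0],[0,0,0]], rotation=[[0,0,0],[0,0,0],[0,0,0],[0,0,0],[0,0,0],[0,0,0],[0,0,0],[0,0,0],[0,0,0],[0,0,0],[0,0,0]], claw=[1,1,1,1,1,1,1,1,1,1,1])

```text
time_s: 20.3
eef_pos: [0.5199, -0.0007, 0.0239]
tcp_rot: [-3.142, -0.0, -0.066]
contact_force: [-0.2, 0.0, -0.7]
width: 0.13
grasp_force: 48.9
```

Emit:
jog_arm(dp=[[0,0,0.04],[0,0,0.03],[0,0,0.02],[0,0,0]], rotation=[[0,0,0],[0,0,0],[0,0,0],[0,0,0]], claw=[1,1,1,1])

```text
time_s: 20.7
eef_pos: [0.5199, -0.0007, 0.02]
tcp_rot: [-3.142, -0.0, -0.066]
contact_force: [-2.4, 0.4, 10.3]
width: 0.125
grasp_force: 50.3
```

Emit:
jog_arm(dp=[[0,0,0],[0,0,0],[0,0,0],[0,0,0],[0,0,0],[0,0,-0.5],[0,0,-0.8],[0,0,-0.8],[0,0,-0.6],[0,0,0]], rotation=[[0,0,0],[0,0,0],[0,0,0],[0,0,0],[0,0,0],[0,0,0],[0,0,0],[0,0,0],[0,0,0],[0,0,0]], claw=[0.65,0.65,0.65,0.65,0.65,0.65,0.65,0.3,0,0])

```text
time_s: 21.7
eef_pos: [0.5225, -0.0007, 0.1584]
tcp_rot: [-3.141, -0.007, -0.066]
contact_force: [0.5, 0.1, 0.2]
width: 0.841
grasp_force: 0.0
```

Run:
```python
from h import *
s=st()
c=shot('wrist')
for l in ('insert_b_mid','insert_c_mid'):
  for d in manip.regions_of(c,l):
    for z in(.01,.016):
      k,yaw,sz,m=mrect(d['region'],c,z); print(l,z,round(d['p'],2),np.round(d['at']),np.round(k,4),round(yaw,3),np.round(sz))
go(.557,-.2323,.15,.30)
```

```text
t 21.7 p [ 0.5225 -0.0007  0.1584] rot [-3.141 -0.007 -0.066] F [0.5 0.1 0.2] w 0.841 g 0.0
insert_b_mid 0.01 0.55 [186. 257.] [0.5169 0.001 ] 3.074 [48. 98.]
insert_b_mid 0.016 0.55 [186. 257.] [0.5183 0.0009] 3.074 [47. 96.]
insert_b_mid 0.01 0.38 [353. 473.] [ 0.3079 -0.2334] 0.498 [ 5. 17.]
insert_b_mid 0.016 0.38 [353. 473.] [ 0.3136 -0.2287] 0.498 [ 5. 16.]
insert_c_mid 0.01 0.85 [121. 494.] [ 0.5553 -0.2254] 0.295 [43. 97.]
insert_c_mid 0.016 0.85 [121. 494.] [ 0.556  -0.2209] 0.295 [42. 95.]
turn -3.5 shift [-0.65   4.648  0.074]
```

Seated in pocket 1. Now the fine insert.

Emit:
jog_arm(dp=[[0,0,-0.3],[0,0,0],[0,0,0],[0,0,0],[-0.1,0.5,0],[-0.1,0.8,0],[-0.1,0.8,0],[-0.1,0.8,0],[-0.1,0.8,0],[-0.15,0.7,0.1],[0,0.25,0],[0,0,0]], rotation=[[0,0,-1],[0,0,-1],[0,0,-1],[0,0,-0.5],[0,0,0],[0,0,0],[0,0,0],[0,0,0],[0,0,0],[0,0,0],[0,0,0],[0,0,0]], claw=[0,0,0,0,0,0,0,0,0,0,0,0])

```text
time_s: 23.05
eef_pos: [0.5569, -0.2334, 0.1625]
tcp_rot: [-3.14, 0.002, 0.298]
contact_force: [0.2, 0.1, 0.2]
width: 1.0
grasp_force: 0.0
```

Run:
```python
from h import *
s=st()
c=shot('wrist')
for l in ('insert_a_mid','insert_c_mid'):
  for d in manip.regions_of(c,l):
      k,yaw,sz,m=mrect(d['region'],c,.01); print(l,round(d['p'],2),np.round(d['at']),np.round(k,4),round(yaw,3),np.round(sz))
go(.557,-.2323,.014,.30)
```

```text
t 23.05 p [ 0.5569 -0.2334  0.1625] rot [-3.14e+00  2.00e-03  2.98e-01] F [0.2 0.1 0.2] w 1.0 g 0.0
insert_c_mid 0.8 [236. 419.] [ 0.5447 -0.4017] 2.529 [52. 77.]
insert_c_mid 0.74 [176. 256.] [ 0.5568 -0.2324] 0.307 [49. 97.]
insert_c_mid 0.51 [175.  77.] [ 0.504  -0.0551] 1.512 [137. 147.]
turn 0.01 shift [-0.008  0.025  2.991]
```

Emit:
jog_arm(dp=[[0,0,0.5],[0,0,0.6],[0,0,0.6],[0,0,0.6],[0,0,0.4],[0,0,0.2],[0,0,0.08],[0,0,0],[0,0,0]], rotation=[[0,0,0],[0,0,0],[0,0,0],[0,0,0],[0,0,0],[0,0,0],[0,0,0],[0,0,0],[0,0,0]], claw=[0,0,0,0,0,0,0,0,0])

```text
time_s: 24.1
eef_pos: [0.5583, -0.2324, 0.0164]
tcp_rot: [3.141, -0.001, 0.301]
contact_force: [0.8, -0.3, 0.1]
width: 1.0
grasp_force: 0.0
```

Emit:
jog_arm(dp=[[0,0,0],[0,0,0],[0,0,0],[0,0,0],[0,0,0],[0,0,0],[0,0,0],[0,0,0],[0,0,0],[0,0,0]], rotation=[[0,0,0],[0,0,0],[0,0,0],[0,0,0],[0,0,0],[0,0,0],[0,0,0],[0,0,0],[0,0,0],[0,0,0]], claw=[1,1,1,1,1,1,1,1,1,1])

```text
time_s: 25.1
eef_pos: [0.5577, -0.2325, 0.0155]
tcp_rot: [3.141, -0.0, 0.3]
contact_force: [-0.3, 0.0, 5.7]
width: 0.122
grasp_force: 50.1
```

Emit:
jog_arm(dp=[[0,0,-0.3],[0,0,-0.5],[0,0,-0.5],[0,0,-0.6],[0,0,-0.6],[0,0,0],[0,0,0]], rotation=[[0,0,0],[0,0,0],[0,0,0],[0,0,0],[0,0,0],[0,0,0],[0,0,0]], claw=[1,1,1,1,1,1,1])

```text
time_s: 25.8
eef_pos: [0.5577, -0.2324, 0.1413]
tcp_rot: [3.141, -0.001, 0.3]
contact_force: [-0.6, 0.2, -1.7]
width: 0.124
grasp_force: 49.5
```

Run:
```python
from h import *
s=st()
c=shot('wrist'); z=s['eef_pos'][2]
for d in manip.regions_of(c,'insert_c_mid'):
    k,yaw,sz,m=mrect(d['region'],c,z-.003); print(round(d['p'],2),np.round(d['at']),np.round(k,4),round(yaw,3),np.round(sz))
go(.5155,-.0555,z,-.066)
```

```text
t 25.8 p [ 0.5577 -0.2324  0.1413] rot [ 3.141e+00 -1.000e-03  3.000e-01] F [-0.6  0.2 -1.7] w 0.124 g 49.5
0.91 [203. 258.] [ 0.5586 -0.2315] 0.3 [46. 94.]
0.76 [253. 416.] [ 0.5764 -0.3099] 2.518 [29. 51.]
turn 3.5 shift [-1.057 -3.469 -0.035]
```

Emit:
jog_arm(dp=[[0,0,0],[0,0,0],[0,0,0],[0,0,0],[-0.15,-0.4,0],[-0.2,-0.7,0],[-0.2,-0.7,0],[-0.2,-0.7,0],[-0.2,-0.6,0],[-0.11,-0.37,0],[0,0,0],[0,0,0]], rotation=[[0,0,1],[0,0,1],[0,0,1],[0,0,0.5],[0,0,0],[0,0,0],[0,0,0],[0,0,0],[0,0,0],[0,0,0],[0,0,0],[0,0,0]], claw=[1,1,1,1,1,1,1,1,1,1,1,1])

```text
time_s: 27.1
eef_pos: [0.5155, -0.0552, 0.1398]
tcp_rot: [3.141, 0.001, -0.064]
contact_force: [0.3, -0.2, -1.0]
width: 0.122
grasp_force: 49.5
```

Run:
```python
from h import *
s=st(); go(.5155,-.0555,.0245,-.066)
c=shot('wrist')
for d in manip.regions_of(c,'insert_c_mid'):
    k,yaw,sz,m=mrect(d['region'],c,s['eef_pos'][2]-.003); print(round(d['p'],2),np.round(d['at']),np.round(k,4),round(yaw,3),np.round(sz))
```

```text
t 27.1 p [ 0.5155 -0.0552  0.1398] rot [ 3.141e+00  1.000e-03 -6.400e-02] F [ 0.3 -0.2 -1. ] w 0.122 g 49.5
turn 0.02 shift [0.    0.006 2.306]
0.8 [205. 257.] [ 0.5167 -0.0547] 3.072 [46. 95.]
```

Emit:
jog_arm(dp=[[0,0,0.5],[0,0,0.5],[0,0,0.4],[0,0,0.3],[0,0,0.2],[0,0,0.1],[0,0,0.1],[0,0,0.1],[0,0,0.1],[0,0,0],[0,0,0]], rotation=[[0,0,0],[0,0,0],[0,0,0],[0,0,0],[0,0,0],[0,0,0],[0,0,0],[0,0,0],[0,0,0],[0,0,0],[0,0,0]], claw=[1,1,1,1,1,1,1,1,1,1,1])

```text
time_s: 28.3
eef_pos: [0.5162, -0.0557, 0.0254]
tcp_rot: [3.142, -0.0, -0.066]
contact_force: [-0.5, 0.2, 0.1]
width: 0.122
grasp_force: 49.4
```

Emit:
jog_arm(dp=[[0,0,0.03],[0,0,0.02],[0,0,0.02],[0,0,0]], rotation=[[0,0,0],[0,0,0],[0,0,0],[0,0,0]], claw=[1,1,1,1])

```text
time_s: 28.7
eef_pos: [0.5161, -0.0558, 0.0217]
tcp_rot: [-3.142, 0.0, -0.066]
contact_force: [1.2, -0.5, -0.3]
width: 0.123
grasp_force: 49.4
```

Emit:
jog_arm(dp=[[0,0,0.02],[0,0,0],[0,0,0],[0,0,0],[0,0,0],[0,0,0],[0,0,-0.5],[0,0,-0.8],[0,0,-0.8],[0,0,-0.8],[0,0,-0.4],[0,0,0]], rotation=[[0,0,0],[0,0,0],[0,0,0],[0,0,0],[0,0,0],[0,0,0],[0,0,0],[0,0,0],[0,0,0],[0,0,0],[0,0,0],[0,0,0]], claw=[1,0.65,0.65,0.65,0.65,0.65,0.65,0.65,0.3,0,0,0])

```text
time_s: 29.9
eef_pos: [0.5181, -0.056, 0.189]
tcp_rot: [3.141, -0.006, -0.066]
contact_force: [0.7, 0.7, 0.1]
width: 0.994
grasp_force: 0.0
```

Run:
```python
from h import *
s=st()
c=shot('wrist','w6.png')
for l in ('insert_a_mid','insert_b_mid','insert_c_mid'):
  for d in manip.regions_of(c,l):
      k,yaw,sz,m=mrect(d['region'],c,.016); print(l,round(d['p'],2),np.round(d['at']),np.round(k,4),round(yaw,3),np.round(sz))
go(.402,.337,.18,-.068)
```

```text
t 29.9 p [ 0.5181 -0.056   0.189 ] rot [ 3.141 -0.006 -0.066] F [0.7 0.7 0.1] w 0.994 g 0.0
insert_b_mid 0.87 [176. 202.] [ 0.518  -0.0006] 3.072 [47. 96.]
insert_b_mid 0.56 [367. 437.] [ 0.2625 -0.2616] 1.272 [17. 21.]
insert_b_mid 0.24 [180. 161.] [0.513  0.0051] 1.511 [125. 280.]
insert_c_mid 0.68 [176. 256.] [ 0.5159 -0.0546] 3.076 [48. 97.]
turn 0.02 shift [-2.793 -7.681  0.089]
```

View pics/w6.png

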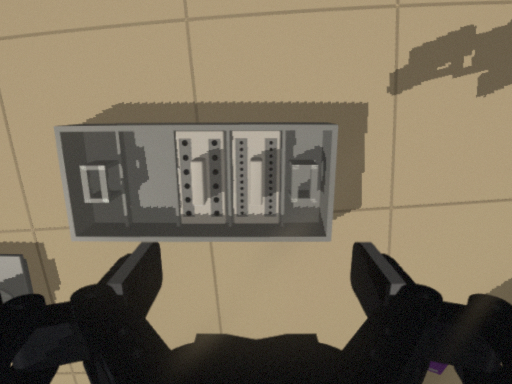

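Both inserts sit square in adjacent pockets at (202,176) and (256,176), with the third pocket at (150,176) empty. Next I fetch the cover.

Emit:
jog_arm(dp=[[-0.2,-0.4,0],[-0.26,-0.75,0],[-0.26,-0.75,0],[-0.26,-0.75,0],[-0.26,-0.75,0],[-0.26,-0.75,0],[-0.26,-0.75,0],[-0.26,-0.75,0],[-0.26,-0.75,0],[-0.26,-0.75,0],[-0.25,-0.53,0],[0,0,0]], rotation=[[0,0,0],[0,0,0],[0,0,0],[0,0,0],[0,0,0],[0,0,0],[0,0,0],[0,0,0],[0,0,0],[0,0,0],[0,0,0],[0,0,0]], claw=[0,0,0,0,0,0,0,0,0,0,0,0])

```text
time_s: 31.3
eef_pos: [0.4007, 0.339, 0.1842]
tcp_rot: [3.141, 0.002, -0.063]
contact_force: [-0.0, 0.6, -0.6]
width: 0.999
grasp_force: 0.0
```

Run:
```python
from h import *
s=st()
c=shot('wrist')
for d in manip.regions_of(c,'cover_grip'): print(round(d['p'],2),mrect(d['region'],c,.02))
go(.402,.337,.0245,-.068)
```

```text
t 31.3 p [0.4007 0.339  0.1842] rot [ 3.141e+00  2.000e-03 -6.300e-02] F [-0.   0.6 -0.6] w 0.999 g 0.0
0.76 (array([0.40178464, 0.33798706]), np.float32(1.502608), [np.float32(110.113434), np.float32(252.6273)], array([0.40414378, 0.3374861 ], dtype=float32))
turn 0.03 shift [ 0.008 -0.015  3.197]
```

Emit:
jog_arm(dp=[[0,0,0.5],[0,0,0.6],[0,0,0.6],[0,0,0.6],[0,0,0.5],[0,0,0.25],[0,0,0.1],[0,0,0.03],[0,0,0],[0,0,0]], rotation=[[0,0,0],[0,0,0],[0,0,0],[0,0,0],[0,0,0],[0,0,0],[0,0,0],[0,0,0],[0,0,0],[0,0,0]], claw=[0,0,0,0,0,0,0,0,0,0])

```text
time_s: 32.4
eef_pos: [0.403, 0.337, 0.0278]
tcp_rot: [-3.14, -0.001, -0.066]
contact_force: [0.4, -0.1, 0.9]
width: 1.001
grasp_force: 0.0
```

Emit:
jog_arm(dp=[[0,0,0],[0,0,0],[0,0,0],[0,0,0],[0,0,0],[0,0,0],[0,0,0],[0,0,0],[0,0,0],[0,0,0]], rotation=[[0,0,0],[0,0,0],[0,0,0],[0,0,0],[0,0,0],[0,0,0],[0,0,0],[0,0,0],[0,0,0],[0,0,0]], claw=[1,1,1,1,1,1,1,1,1,1], force=80)

```text
time_s: 33.4
eef_pos: [0.4024, 0.3366, 0.0271]
tcp_rot: [-3.142, -0.0, -0.066]
contact_force: [-1.3, -0.2, 5.3]
width: 0.145
grasp_force: 78.2
```

Emit:
jog_arm(dp=[[0,0,-0.2],[0,0,-0.5],[0,0,-0.6],[0,0,-0.6],[0,0,-0.6],[0,0,-0.2],[0,0,0],[0,0,0]], rotation=[[0,0,0],[0,0,0],[0,0,0],[0,0,0],[0,0,0],[0,0,0],[0,0,0],[0,0,0]], claw=[1,1,1,1,1,1,1,1])

```text
time_s: 34.2
eef_pos: [0.4018, 0.3361, 0.1607]
tcp_rot: [3.141, 0.001, -0.066]
contact_force: [0.3, 0.3, -3.2]
width: 0.142
grasp_force: 78.6
```

Run:
```python
from h import *
s=st()
c=shot('wrist')
for d in manip.regions_of(c,'cover_grip'): print(round(d['p'],2),mrect(d['region'],c,s['eef_pos'][2]-.004))
go(.519,-.0015,s['eef_pos'][2],-.066)
```

```text
t 34.2 p [0.4018 0.3361 0.1607] rot [ 3.141e+00  1.000e-03 -6.600e-02] F [ 0.3  0.3 -3.2] w 0.142 g 78.6
0.75 (array([0.40238199, 0.33632166]), np.float32(1.5031005), [np.float32(108.39311), np.float32(266.17267)], array([0.41564342, 0.33578232], dtype=float32))
turn -0.0 shift [ 2.79   6.578 -0.012]
```

Emit:
jog_arm(dp=[[0.15,0.3,0],[0.25,0.6,0],[0.25,0.6,0],[0.25,0.6,0],[0.25,0.6,0],[0.25,0.6,0],[0.25,0.6,0],[0.25,0.6,0],[0.25,0.6,0],[0.25,0.6,0],[0.25,0.6,0],[0.14,0.28,0]], rotation=[[0,0,0],[0,0,0],[0,0,0],[0,0,0],[0,0,0],[0,0,0],[0,0,0],[0,0,0],[0,0,0],[0,0,0],[0,0,0],[0,0,0]], claw=[1,1,1,1,1,1,1,1,1,1,1,1])

```text
time_s: 35.5
eef_pos: [0.5197, -0.003, 0.1605]
tcp_rot: [3.141, 0.002, -0.068]
contact_force: [0.1, 0.6, -3.1]
width: 0.14
grasp_force: 78.6
```

Emit:
jog_arm(dp=[[0,0,0],[0,0,0],[0,0,0]], rotation=[[0,0,0],[0,0,0],[0,0,0]], claw=[1,1,1])

```text
time_s: 35.8
eef_pos: [0.5191, 0.0001, 0.1613]
tcp_rot: [-3.141, 0.001, -0.066]
contact_force: [0.4, 0.3, -3.3]
width: 0.15
grasp_force: 78.6
```

Run:
```python
from h import *
s=st()
go(.519,-.0015,.0577,-.066)
c=shot('wrist')
for d in manip.regions_of(c,'cover_grip'): print(round(d['p'],2),mrect(d['region'],c,s['eef_pos'][2]-.004))
```

```text
t 35.8 p [5.191e-01 1.000e-04 1.613e-01] rot [-3.141e+00  1.000e-03 -6.600e-02] F [ 0.4  0.3 -3.3] w 0.15 g 78.6
turn 0.0 shift [0.    0.032 2.072]
0.89 (array([5.19954407e-01, 4.97299194e-04]), np.float32(1.5029278), [np.float32(108.8955), np.float32(266.37354)], array([ 5.3294683e-01, -1.1557908e-04], dtype=float32))
0.45 (array([ 0.57698462, -0.00432921]), np.float32(1.5028489), [np.float32(7.5927153), np.float32(143.73146)], array([ 0.5769837 , -0.00410235], dtype=float32))
```

Emit:
jog_arm(dp=[[0,0.03,0.3],[0,0,0.4],[0,0,0.4],[0,0,0.3],[0,0,0.15],[0,0,0.1],[0,0,0.1],[0,0,0.1],[0,0,0.05],[0,0,0],[0,0,0]], rotation=[[0,0,0],[0,0,0],[0,0,0],[0,0,0],[0,0,0],[0,0,0],[0,0,0],[0,0,0],[0,0,0],[0,0,0],[0,0,0]], claw=[1,1,1,1,1,1,1,1,1,1,1])

```text
time_s: 37.0
eef_pos: [0.5198, -0.0024, 0.067]
tcp_rot: [-3.142, -0.0, -0.066]
contact_force: [0.3, -0.4, -3.2]
width: 0.144
grasp_force: 78.6
```

Entered freely, with no contact force. I continue down.

Emit:
jog_arm(dp=[[0,0,0.06],[0,0,0.05],[0,0,0.04],[0,0,0.02],[0,0,0],[0,0,0]], rotation=[[0,0,0],[0,0,0],[0,0,0],[0,0,0],[0,0,0],[0,0,0]], claw=[1,1,1,1,1,1])

```text
time_s: 37.6
eef_pos: [0.5197, -0.0024, 0.0593]
tcp_rot: [3.142, 0.0, -0.066]
contact_force: [-5.6, 0.2, 13.0]
width: 0.148
grasp_force: 81.1
```

Emit:
jog_arm(dp=[[0,0,0],[0,0,0],[0,0,0],[0,0,0],[0,0,0],[0,0,0],[0,0,-0.5],[0,0,-0.8],[0,0,-0.8],[0,0,-0.8],[0,0,-0.4],[0,0,0]], rotation=[[0,0,0],[0,0,0],[0,0,0],[0,0,0],[0,0,0],[0,0,0],[0,0,0],[0,0,0],[0,0,0],[0,0,0],[0,0,0],[0,0,0]], claw=[0,0,0,0,0,0,0,0,0,0,0,0])

```text
time_s: 38.8
eef_pos: [0.5216, -0.0024, 0.2266]
tcp_rot: [-3.141, -0.006, -0.066]
contact_force: [-0.3, -0.0, -0.4]
width: 1.003
grasp_force: 0.0
```

Run:
```python
from h import *
s=st()
c=shot('wrist')
for d in manip.regions_of(c,'cover_grip'): print(round(d['p'],2),mrect(d['region'],c,.052))
for d in manip.regions_of(c,'stud_a_grip'): print(round(d['p'],2),d['at'],mrect(d['region'],c,.072))
a=-.066
for k in(-1,1):
  x,y=.519-k*.0995*np.sin(a),-.0015+k*.0995*np.cos(a); print(x,y); go(x,y,.15,a)
```

```text
t 38.8 p [ 0.5216 -0.0024  0.2266] rot [-3.141 -0.006 -0.066] F [-0.3 -0.  -0.4] w 1.003 g 0.0
0.64 (array([ 0.51915656, -0.00196657]), np.float32(1.4995434), [np.float32(110.075905), np.float32(253.14548)], array([ 0.5213128 , -0.00173887], dtype=float32))
0.39 (array([ 0.57311816, -0.03409489]), np.float32(1.5043927), [np.float32(1.8982269), np.float32(68.860374)], array([ 0.5739688, -0.0154146], dtype=float32))
0.75 [183.1, 357.6] (array([ 0.51355695, -0.09937721]), np.float32(1.0485518), [np.float32(44.810005), np.float32(44.854767)], array([ 0.5130178, -0.0996816], dtype=float32))
0.5124377666037153 -0.10078336765467158
turn -0.0 shift [-1.000e-03  1.972e+00  1.445e+00]
0.5255622333962847 0.09778336765467158
turn -0.0 shift [-1.000e-03 -2.008e+00  1.445e+00]
```

Cover is seated: centre (0.5192, -0.0020), yaw about -0.07. Stud A next.

Run:
```python
from h import *
s=manip.sense(); print(np.round(s['qpos'],3)); go(.5126,-.1010,.070,-.068)
```

```text
[-0.007  0.199  1.866  0.     1.078  1.63 ]
turn 0.02 shift [0.006 1.976 3.045]
```

Emit:
jog_arm(dp=[[0,0.5,0],[0,0.8,0],[0,0.68,0],[0,0,0.5],[0,0,0.5],[0,0,0.5],[0,0,0.4],[0,0,0],[0,0,0],[0,0,0]], rotation=[[0,0,0],[0,0,0],[0,0,0],[0,0,0],[0,0,0],[0,0,0],[0,0,0],[0,0,0],[0,0,0],[0,0,0]], claw=[0,0,0,0,0,0,0,0,0,0])

```text
time_s: 39.95
eef_pos: [0.5135, -0.1012, 0.1288]
tcp_rot: [3.142, -0.001, -0.066]
contact_force: [1.4, 0.1, -0.1]
width: 0.998
grasp_force: 0.0
```

Run:
```python
from h import *
s=st(); go(.5126,-.1010,.070,-.068)
c=shot('wrist','w7.png')
for d in manip.regions_of(c,'stud_a_grip'):
  print(round(d['p'],2),d['at'],mrect(d['region'],c,.072))
```

```text
t 39.95 p [ 0.5135 -0.1012  0.1288] rot [ 3.142e+00 -1.000e-03 -6.600e-02] F [ 1.4  0.1 -0.1] w 0.998 g 0.0
turn 0.02 shift [-0.019 -0.003  1.176]
0.55 [211.4, 254.6] (array([ 0.51215448, -0.09936783]), np.float32(2.4777894), [np.float32(42.239857), np.float32(47.48141)], array([ 0.5136355 , -0.10088845], dtype=float32))
```

View pics/w7.png

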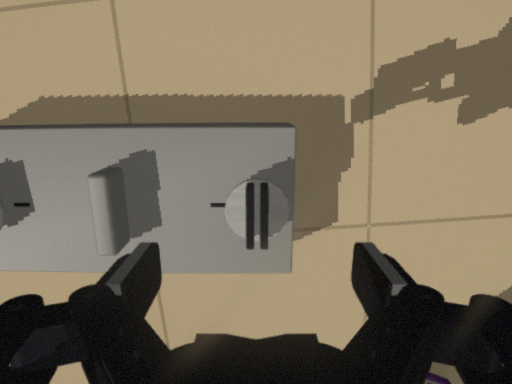

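The stud bar is at (257,215), square and centred under the tool. A clockwise turn from here would push joint 6 past its range (1.63 + 1.6), so I flip the tool half a turn first.

Emit:
jog_arm(dp=[[0,0,0],[0,0,0],[0,0,0],[0,0,0],[0,0,0],[0,0,0],[0,0,0],[0,0,0],[0,0,0],[0,0,0]], rotation=[[0,0,-1],[0,0,-1],[0,0,-1],[0,0,-1],[0,0,-1],[0,0,-1],[0,0,-1],[0,0,-1],[0,0,-1],[0,0,-1]], claw=[0,0,0,0,0,0,0,0,0,0])

```text
time_s: 41.05
eef_pos: [0.5137, -0.1012, 0.1292]
tcp_rot: [3.14, -0.001, 0.985]
contact_force: [1.7, 0.8, -0.1]
width: 1.002
grasp_force: 0.0
```

Emit:
jog_arm(dp=[[0,0,0],[0,0,0],[0,0,0],[0,0,0],[0,0,0],[0,0,0],[0,0,0],[0,0,0],[0,0,0],[0,0,0]], rotation=[[0,0,-1],[0,0,-1],[0,0,-1],[0,0,-1],[0,0,-1],[0,0,-1],[0,0,-1],[0,0,-1],[0,0,-1],[0,0,-1]], claw=[0,0,0,0,0,0,0,0,0,0])

```text
time_s: 42.05
eef_pos: [0.5136, -0.1013, 0.1292]
tcp_rot: [3.14, 0.001, 2.033]
contact_force: [-0.1, 0.4, 0.2]
width: 1.002
grasp_force: 0.0
```

Emit:
jog_arm(dp=[[0,0,0],[0,0,0],[0,0,0],[0,0,0],[0,0,0],[0,0,0],[0,0,0],[0,0,0],[0,0,0],[0,0,0],[0,0,0],[0,0,0]], rotation=[[0,0,-1],[0,0,-1],[0,0,-1],[0,0,-1],[0,0,-1],[0,0,-1],[0,0,-1],[0,0,-1],[0,0,-1],[0,0,-1],[0,0,0],[0,0,0]], claw=[0,0,0,0,0,0,0,0,0,0,0,0])

```text
time_s: 43.25
eef_pos: [0.5135, -0.1012, 0.1289]
tcp_rot: [-3.141, 0.001, 3.072]
contact_force: [-0.2, 0.1, -0.4]
width: 1.0
grasp_force: 0.0
```

Run:
```python
from h import *
s=st(); print(np.round(s['qpos'],3)); go(.5126,-.1010,.070,np.pi-.068)
```

```text
t 43.25 p [ 0.5135 -0.1012  0.1289] rot [-3.141e+00  1.000e-03  3.072e+00] F [-0.2  0.1 -0.4] w 1.0 g 0.0
[-0.198  0.323  1.942  0.     0.876 -1.699]
turn -0.01 shift [0.018 0.003 1.177]
```

Down to z of about 0.070, then close on the bar.

Emit:
jog_arm(dp=[[0.02,0,0.3],[0,0,0.4],[0,0,0.3],[0,0,0.15],[0,0,0],[0,0,0]], rotation=[[0,0,0],[0,0,0],[0,0,0],[0,0,0],[0,0,0],[0,0,0]], claw=[0,0,0,0,0,0])

```text
time_s: 43.85
eef_pos: [0.5125, -0.1012, 0.0712]
tcp_rot: [-3.142, 0.0, 3.074]
contact_force: [1.2, -0.6, 0.0]
width: 1.004
grasp_force: 0.0
```

Emit:
jog_arm(dp=[[0,0,0],[0,0,0],[0,0,0],[0,0,0],[0,0,0],[0,0,0],[0,0,0],[0,0,0],[0,0,0],[0,0,0]], rotation=[[0,0,0],[0,0,0],[0,0,0],[0,0,0],[0,0,0],[0,0,0],[0,0,0],[0,0,0],[0,0,0],[0,0,0]], claw=[1,1,1,1,1,1,1,1,1,1], force=80)

```text
time_s: 44.85
eef_pos: [0.5122, -0.1011, 0.0708]
tcp_rot: [-3.142, 0.0, 3.075]
contact_force: [1.2, 1.0, 1.4]
width: 0.138
grasp_force: 79.6
```

Emit:
jog_arm(dp=[[0,0,0.05],[0,0,0.05],[0,0,0.05],[0,0,0.03],[0,0,0],[0,0,0]], rotation=[[0,0,0],[0,0,0],[0,0,0],[0,0,0],[0,0,0],[0,0,0]], claw=[1,1,1,1,1,1])

```text
time_s: 45.45
eef_pos: [0.5123, -0.1011, 0.0619]
tcp_rot: [-3.142, 0.0, 3.075]
contact_force: [-1.6, 0.5, 7.4]
width: 0.134
grasp_force: 80.4
```

Pressed about 9 mm at 7.4 N. Now the clockwise turn.

Emit:
jog_arm(dp=[[0,0,0.01],[0,0,0],[0,0,0],[0,0,0],[0,0,0],[0,0,0],[0,0,0],[0,0,0]], rotation=[[0,0,0.5],[0,0,1],[0,0,1],[0,0,1],[0,0,1],[0,0,1],[0,0,1],[0,0,1]], claw=[1,1,1,1,1,1,1,1])

```text
time_s: 46.25
eef_pos: [0.5123, -0.1012, 0.0615]
tcp_rot: [3.142, 0.0, 2.286]
contact_force: [-1.5, -0.2, 7.9]
width: 0.139
grasp_force: 80.6
```

```bash
python3 -c "
from h import *
s=st(); print(np.round(s['torque'],2))"
```

```text
t 46.25 p [ 0.5123 -0.1012  0.0615] rot [3.142 0.    2.286] F [-1.5 -0.2  7.9] w 0.139 g 80.6
[0.08 0.25 0.07]
```

Emit:
jog_arm(dp=[[0,0,0],[0,0,0],[0,0,0],[0,0,0],[0,0,0],[0,0,0],[0,0,0],[0,0,0],[0,0,0],[0,0,0]], rotation=[[0,0,1],[0,0,1],[0,0,1],[0,0,1],[0,0,1],[0,0,1],[0,0,1],[0,0,0.6],[0,0,0],[0,0,0]], claw=[1,1,1,1,1,1,1,1,1,1])

```text
time_s: 47.25
eef_pos: [0.5122, -0.1013, 0.0614]
tcp_rot: [3.142, 0.0, 1.494]
contact_force: [-2.7, -0.3, 8.6]
width: 0.142
grasp_force: 80.6
```

```bash
python3 -c "
from h import *
s=st(); print(np.round(s['torque'],2))"
```

```text
t 47.25 p [ 0.5122 -0.1013  0.0614] rot [3.142 0.    1.494] F [-2.7 -0.3  8.6] w 0.142 g 80.6
[-0.03  0.32 -0.03]
```

Emit:
jog_arm(dp=[[0,0,0],[0,0,0],[0,0,0],[0,0,0],[0,0,0],[0,0,0],[0,0,-0.3],[0,0,-0.5],[0,0,-0.5],[0,0,-0.3],[0,0,0],[0,0,0]], rotation=[[0,0,0],[0,0,0],[0,0,0],[0,0,0],[0,0,0],[0,0,0],[0,0,0],[0,0,0],[0,0,0],[0,0,0],[0,0,0],[0,0,0]], claw=[0,0,0,0,0,0,0,0,0,0,0,0])

```text
time_s: 48.45
eef_pos: [0.512, -0.1011, 0.141]
tcp_rot: [3.141, -0.0, 1.494]
contact_force: [-0.0, 0.0, -0.3]
width: 1.001
grasp_force: 0.0
```

Run:
```python
from h import *
s=st()
c=shot('wrist','w8.png')
print(np.round(s['qpos'],2)); go(.5257,.0975,.15,np.pi-.068)
```

```text
t 48.45 p [ 0.512  -0.1011  0.141 ] rot [ 3.141 -0.     1.494] F [-0.   0.  -0.3] w 1.001 g 0.0
[-0.2   0.3   1.94  0.    0.9  -0.12]
turn -15.08 shift [-0.012  3.98  -0.191]
```

View pics/w8.png

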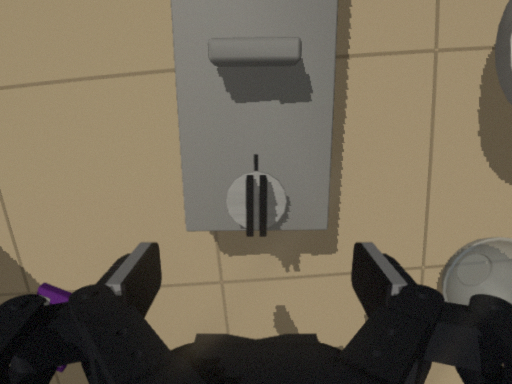

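Stud A's bar at (256,205) is turned to lie in line with its index mark. On to stud B.

Emit:
jog_arm(dp=[[0.5,0,0],[0.7,0,0],[0.7,0,0],[0.7,0,0],[0.7,0,0],[0.68,0,0],[0,0,0],[0,0,0],[0,0,0],[0,0,0],[0,0,0],[0,0,0]], rotation=[[0,0,0],[0,0,-1],[0,0,-1],[0,0,-1],[0,0,0],[0,0,0],[0,0,-1],[0,0,-1],[0,0,-1],[0,0,-1],[0,0,-1],[0,0,-1]], claw=[0,0,0,0,0,0,0,0,0,0,0,0])

```text
time_s: 49.7
eef_pos: [0.494, 0.0953, 0.1399]
tcp_rot: [-3.14, -0.001, 2.441]
contact_force: [1.3, 0.8, -0.5]
width: 1.001
grasp_force: 0.0
```

```bash
python3 -c "
from h import *
s=st();go(.5257,.0975,.14,np.pi-.068)"
```

```text
t 49.7 p [0.494  0.0953 0.1399] rot [-3.140e+00 -1.000e-03  2.441e+00] F [ 1.3  0.8 -0.5] w 1.001 g 0.0
turn -6.04 shift [-0.629  0.086 -0.002]
```

Emit:
jog_arm(dp=[[0,0,0],[0,0,0],[0,0,0],[0,0,0],[0,0,0],[0,0,0],[-0.3,0.08,0],[-0.3,0,0],[-0.03,0,0],[0,0,0],[0,0,0]], rotation=[[0,0,-1],[0,0,-1],[0,0,-1],[0,0,-1],[0,0,-1],[0,0,-1],[0,0,-0.04],[0,0,0],[0,0,0],[0,0,0],[0,0,0]], claw=[0,0,0,0,0,0,0,0,0,0,0])

```text
time_s: 50.8
eef_pos: [0.5254, 0.097, 0.1405]
tcp_rot: [-3.141, -0.002, 3.069]
contact_force: [-0.5, -0.2, 0.5]
width: 1.004
grasp_force: 0.0
```

Run:
```python
from h import *
s=st();go(.5257,.0975,.071,np.pi-.068)
c=shot('wrist')
# dark bar pixels near stud
for d in manip.regions_of(c,'stud_a_grip')[:2]:
  print(round(d['p'],2),d['at'],mrect(d['region'],c,.072))
  m=d['region']&(c['img'].max(2)<45); print(mrect(m,c,.084),proj(c,[*s['eef_pos'][:2],.084]))
```

```text
t 50.8 p [0.5254 0.097  0.1405] rot [-3.141e+00 -2.000e-03  3.069e+00] F [-0.5 -0.2  0.5] w 1.004 g 0.0
turn -0.04 shift [-0.005  0.011  1.39 ]
0.98 [202.3, 6.0] (array([ 0.51290985, -0.07674727]), np.float32(2.8540692), [np.float32(15.691691), np.float32(40.353027)], array([ 0.5119756 , -0.07799891], dtype=float32))
(array([ 0.51089117, -0.06905917]), np.float32(2.8531172), [np.float32(10.567357), np.float32(18.311176)], array([ 0.5098845, -0.0701075], dtype=float32)) [255.26102808 211.11771615]
0.19 [203.8, 255.4] (array([0.52509753, 0.09873637]), np.float32(0.5945261), [np.float32(42.55092), np.float32(46.027275)], array([0.524011  , 0.09762675], dtype=float32))
(array([0.52356091, 0.09790636]), np.float32(3.0692098), [np.float32(12.650221), np.float32(41.732018)], array([0.5228789 , 0.09785502], dtype=float32)) [255.26102808 211.11771615]
```

Emit:
jog_arm(dp=[[0,-0.01,0.4],[0,0,0.4],[0,0,0.4],[0,0,0.2],[0,0,0],[0,0,0]], rotation=[[0,0,0],[0,0,0],[0,0,0],[0,0,0],[0,0,0],[0,0,0]], claw=[0,0,0,0,0,0])

```text
time_s: 51.5
eef_pos: [0.5267, 0.0966, 0.0717]
tcp_rot: [3.142, 0.0, 3.069]
contact_force: [-0.2, 0.4, 0.3]
width: 1.001
grasp_force: 0.0
```

Emit:
jog_arm(dp=[[0,0,0],[0,0,0],[0,0,0],[0,0,0],[0,0,0],[0,0,0],[0,0,0],[0,0,0],[0,0,0],[0,0,0]], rotation=[[0,0,0],[0,0,0],[0,0,0],[0,0,0],[0,0,0],[0,0,0],[0,0,0],[0,0,0],[0,0,0],[0,0,0]], claw=[1,1,1,1,1,1,1,1,1,1])

```text
time_s: 52.5
eef_pos: [0.5267, 0.0967, 0.0713]
tcp_rot: [3.141, 0.0, 3.069]
contact_force: [0.6, 1.1, 1.6]
width: 0.136
grasp_force: 79.6
```

Emit:
jog_arm(dp=[[0,0,0.05],[0,0,0.05],[0,0,0.05],[0,0,0.04],[0,0,0],[0,0,0]], rotation=[[0,0,0],[0,0,0],[0,0,0],[0,0,0],[0,0,0],[0,0,0]], claw=[1,1,1,1,1,1])

```text
time_s: 53.1
eef_pos: [0.5268, 0.0967, 0.062]
tcp_rot: [3.141, 0.0, 3.069]
contact_force: [-1.7, 2.4, 7.9]
width: 0.135
grasp_force: 80.6
```

Emit:
jog_arm(dp=[[0.02,0,0.01],[0,0,0],[0,0,0],[0,0,0],[0,0,0],[0,0,0],[0,0,0],[0,0,0]], rotation=[[0,0,0.5],[0,0,1],[0,0,1],[0,0,1],[0,0,1],[0,0,1],[0,0,1],[0,0,1]], claw=[1,1,1,1,1,1,1,1])

```text
time_s: 53.9
eef_pos: [0.5262, 0.0959, 0.0618]
tcp_rot: [3.142, 0.002, 2.28]
contact_force: [-0.4, -4.1, 11.0]
width: 0.136
grasp_force: 80.8
```

Emit:
jog_arm(dp=[[0,0,0],[0,0,0],[0,0,0],[0,0,0],[0,0,0],[0,0,0],[0,0,0],[0,0,0],[0,0,0],[0,0,0]], rotation=[[0,0,1],[0,0,1],[0,0,1],[0,0,1],[0,0,1],[0,0,1],[0,0,1],[0,0,0.6],[0,0,0],[0,0,0]], claw=[1,1,1,1,1,1,1,1,1,1])

```text
time_s: 54.9
eef_pos: [0.5252, 0.0956, 0.0617]
tcp_rot: [-3.141, 0.002, 1.488]
contact_force: [-4.1, -7.0, 13.7]
width: 0.135
grasp_force: 81.3
```

```bash
python3 -c "
from h import *
s=st(); print(np.round(s['torque'],2))"
```

```text
t 54.9 p [0.5252 0.0956 0.0617] rot [-3.141e+00  2.000e-03  1.488e+00] F [-4.1 -7.  13.7] w 0.135 g 81.3
[-1.04  0.71 -0.06]
```

Emit:
jog_arm(dp=[[0,0,0],[0,0,0],[0,0,0],[0,0,0],[0,0,0],[0,0,0],[0,0,-0.3],[0,0,-0.6],[0,0,-0.8],[0,0,-0.8],[0,0,-0.5],[0,0,0]], rotation=[[0,0,0],[0,0,0],[0,0,0],[0,0,0],[0,0,0],[0,0,0],[0,0,0],[0,0,0],[0,0,0],[0,0,0],[0,0,0],[0,0,0]], claw=[0,0,0,0,0,0,0,0,0,0,0,0])

```text
time_s: 56.1
eef_pos: [0.5278, 0.0971, 0.2152]
tcp_rot: [3.135, -0.002, 1.488]
contact_force: [0.1, -0.1, -1.0]
width: 0.997
grasp_force: 0.0
```

Emit:
jog_arm(dp=[[-0.4,0,-0.4],[-0.7,0,0],[-0.7,0,0],[-0.4,0,0],[0,0,0],[0,0,0]], rotation=[[0,0,0],[0,0,0],[0,0,0],[0,0,0],[0,0,0],[0,0,0]], claw=[0,0,0,0,0,0])

```text
time_s: 56.7
eef_pos: [0.5161, -0.013, 0.2305]
tcp_rot: [-3.14, -0.0, 1.487]
contact_force: [0.4, 0.4, -0.4]
width: 1.002
grasp_force: 0.0
```

Run:
```python
from h import *
s=st()
c=shot('wrist','w9.png'); im=c['img'].copy()
for d in manip.regions_of(c,'cover_grip')[:1]: print(round(d['p'],2),mrect(d['region'],c,.052))
cs=shot('side'); a=-.066
rows=[]
for k in(-1,1):
  x,y=.519-k*.0995*np.sin(a),-.0015+k*.0995*np.cos(a)
  u,v=proj(cs,[x,y,.07]).astype(int); print(k,u,v)
  I=cs['img'].copy()
  for z,col in((.079,(0,255,0)),):  # bar top if caught (5mm in): ends along case y
    for e in(-.02,.02):
      q=proj(cs,[x-e*np.sin(a),y+e*np.cos(a),z]); print(np.round(q,1))
  rows.append(cv2.resize(I[v-25:v+25,u-32:u+32],None,fx=6,fy=6,interpolation=cv2.INTER_CUBIC))
top=np.hstack(rows); b=cv2.resize(im,(768,576))[:280]
cv2.imwrite('pics/fin.png',np.vstack([top,b]))
```

```text
t 56.7 p [ 0.5161 -0.013   0.2305] rot [-3.14  -0.     1.487] F [ 0.4  0.4 -0.4] w 1.002 g 0.0
0.68 (array([ 0.51887006, -0.00672076]), np.float32(1.5059067), [np.float32(109.929756), np.float32(261.23633)], array([0.51976216, 0.00952851], dtype=float32))
-1 267 194
[270.1 188.6]
[265.7 196. ]
1 243 236
[246.4 229.3]
[240.9 238.7]
```

View pics/fin.png

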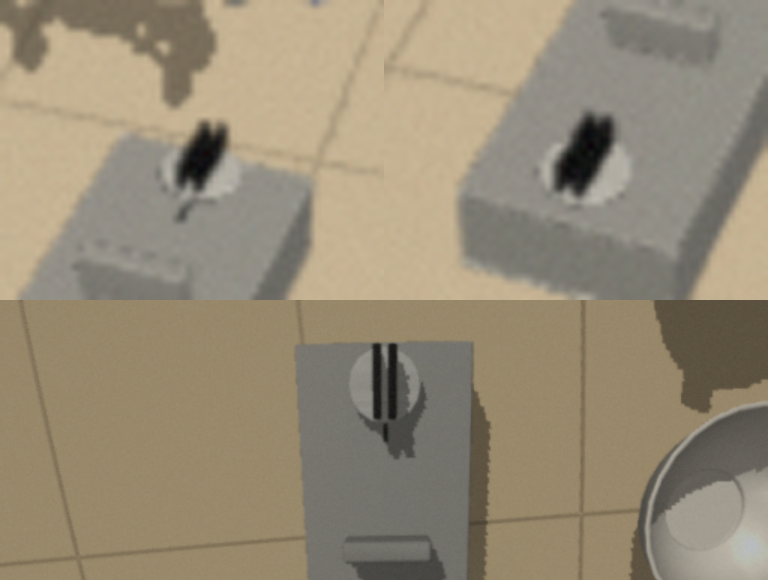

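Both bars (crop top row, (203,155) and (585,155); wrist (385,382)) lie along the case's length and the cover is flush. I check the turn angle numerically and shut the fingers to probe whether the studs sprang back to 5 mm (bar top at 79 mm) or stayed at 8 mm (76 mm).

Run:
```python
from h import *
s=manip.sense()
c=shot('wrist')
for d in manip.regions_of(c,'stud_a_grip')[:3]:
  m=d['region']&(c['img'].max(2)<45)
  if m.sum()>30: print(round(d['p'],2),d['at'],mrect(m,c,.079))
go(.5125,-.101,.10,s['tcp_rot'][2]); go(.5257,.0975,.10,s['tcp_rot'][2])
```

```text
0.65 [255.8, 257.5] (array([ 0.51370514, -0.08227202]), np.float32(1.4866867), [np.float32(9.964947), np.float32(13.075873)], array([ 0.51126844, -0.08068715], dtype=float32))
turn 0.0 shift [-1.778  0.067  2.621]
turn 0.0 shift [2.2   0.004 2.621]
```

Emit:
jog_arm(dp=[[-0.4,0,0],[-0.6,0,0],[-0.6,0,0],[-0.16,0,0.4],[0,0,0.6],[0,0,0.6],[0,0,0.6],[0,0,0.35],[0,0,0],[0,0,0],[0,0,0],[0,0,0]], rotation=[[0,0,0],[0,0,0],[0,0,0],[0,0,0],[0,0,0],[0,0,0],[0,0,0],[0,0,0],[0,0,0],[0,0,0],[0,0,0],[0,0,0]], claw=[1,1,1,1,1,1,1,1,1,1,1,1], force=20)

```text
time_s: 58.15
eef_pos: [0.5101, -0.1007, 0.105]
tcp_rot: [3.139, 0.0, 1.488]
contact_force: [-0.6, -0.3, 0.4]
width: 0.002
grasp_force: 0.0
```

Emit:
jog_arm(dp=[[0,0.05,0.2],[0,0,0.2],[0,0,0.06],[0,0,0],[0,0,0],[0,0,0]], rotation=[[0,0,0],[0,0,0],[0,0,0],[0,0,0],[0,0,0],[0,0,0]], claw=[1,1,1,1,1,1])

```text
time_s: 58.75
eef_pos: [0.5118, -0.1009, 0.0809]
tcp_rot: [3.141, 0.0, 1.488]
contact_force: [0.2, -0.0, 0.4]
width: -0.002
grasp_force: 0.0
```

Emit:
jog_arm(dp=[[0,0,0.03],[0,0,0],[0,0,0],[0,0,0]], rotation=[[0,0,0],[0,0,0],[0,0,0],[0,0,0]], claw=[1,1,1,1])

```text
time_s: 59.15
eef_pos: [0.5117, -0.1008, 0.0794]
tcp_rot: [3.141, 0.0, 1.488]
contact_force: [-0.9, -0.5, 0.1]
width: 0.0
grasp_force: 0.0
```

Emit:
jog_arm(dp=[[0,0,0.04],[0,0,0],[0,0,0],[0,0,0]], rotation=[[0,0,0],[0,0,0],[0,0,0],[0,0,0]], claw=[1,1,1,1])

```text
time_s: 59.55
eef_pos: [0.5118, -0.1009, 0.0776]
tcp_rot: [3.141, 0.0, 1.488]
contact_force: [-1.2, 0.1, 5.2]
width: -0.003
grasp_force: 2.8
```

Stud A's bar top is at about 79 mm with 5 N of spring, so it is caught. I probe stud B the same way.

Emit:
jog_arm(dp=[[0,0,-0.5],[0,0,-0.5],[0.4,0,0],[0.7,0,0],[0.7,0,0],[0.7,0,0],[0.7,0,0],[0.6,0,0],[0.15,0,0],[0,0,0],[0,0,0]], rotation=[[0,0,0],[0,0,0],[0,0,0],[0,0,0],[0,0,0],[0,0,0],[0,0,0],[0,0,0],[0,0,0],[0,0,0],[0,0,0]], claw=[1,1,1,1,1,1,1,1,1,1,1])

```text
time_s: 60.65
eef_pos: [0.5278, 0.0952, 0.1271]
tcp_rot: [-3.141, 0.0, 1.488]
contact_force: [0.4, -1.3, 0.4]
width: 0.001
grasp_force: 0.0
```

Emit:
jog_arm(dp=[[0,0,0.4],[0,0,0.4],[0,0,0.1],[0,0,0.03],[0,0,0],[0,0,0],[0,0,0]], rotation=[[0,0,0],[0,0,0],[0,0,0],[0,0,0],[0,0,0],[0,0,0],[0,0,0]], claw=[1,1,1,1,1,1,1])

```text
time_s: 61.35
eef_pos: [0.5286, 0.096, 0.0815]
tcp_rot: [3.14, -0.0, 1.488]
contact_force: [0.2, -0.7, 0.2]
width: -0.0
grasp_force: 0.0
```

Emit:
jog_arm(dp=[[0,0,0.04],[0,0,0],[0,0,0],[0,0,0]], rotation=[[0,0,0],[0,0,0],[0,0,0],[0,0,0]], claw=[1,1,1,1])

```text
time_s: 61.75
eef_pos: [0.5284, 0.0961, 0.0791]
tcp_rot: [3.141, -0.0, 1.488]
contact_force: [1.3, 0.0, 3.8]
width: -0.0
grasp_force: 1.8
```

Stud B is also caught: contact at about 79 mm. I retreat and take one final check of the cover.

Emit:
jog_arm(dp=[[0,0,-0.4],[0,0,-0.8],[0,0,-1],[0,0,-1],[-0.5,0,-0.5],[-0.8,0,0],[-0.8,-0.5,0],[0,-0.6,0],[0,0,0],[0,0,0],[0,0,0]], rotation=[[0,0,0],[0,0,0],[0,0,0],[0,0,0],[0,0,0],[0,0,0],[0,0,0],[0,0,0],[0,0,0],[0,0,0],[0,0,0]], claw=[1,1,1,1,1,1,1,1,1,1,1])

```text
time_s: 62.85
eef_pos: [0.4653, -0.0038, 0.2639]
tcp_rot: [3.141, -0.0, 1.488]
contact_force: [0.3, -0.9, 0.7]
width: 0.001
grasp_force: 0.0
```

Run:
```python
from h import *
s=st()
for n in('wrist','top'):
  c=shot(n)
  for d in manip.regions_of(c,'cover_grip')[:1]: print(n,round(d['p'],2),mrect(d['region'],c,.052))
c=shot('top')
for l in('insert_a_mid','insert_b_mid','insert_c_mid'):
  print(l,[(round(d['p'],2),np.round(d['at'])) for d in manip.regions_of(c,l)])
```

```text
t 62.85 p [ 0.4653 -0.0038  0.2639] rot [ 3.141 -0.     1.488] F [ 0.3 -0.9  0.7] w 0.001 g 0.0
wrist 0.76 (array([ 0.51842487, -0.00625444]), np.float32(1.5017357), [np.float32(112.1515), np.float32(259.61313)], array([0.5211802 , 0.01294652], dtype=float32))
top 0.8 (array([ 0.51389819, -0.09463504]), np.float32(3.0804565), [np.float32(73.82253), np.float32(115.64369)], array([ 0.5141104 , -0.09422811], dtype=float32))
insert_a_mid []
insert_b_mid [(0.98, array([287., 314.]))]
insert_c_mid [(0.91, array([260., 372.])), (0.8, array([198., 366.]))]
```

```bash
python3 -c "
from workcell import manip
print(manip.sign_off())"
```

```text
the job is handed in; nothing more can be done
None
```

I handed the job in: both white inserts are seated in their own pockets, the cover is back on squarely, and both studs are turned and caught (a touch probe found each at its catch height). The judge's verdict was not shown.

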